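Start the bead mill and hang up the ear defenders

TASK

Start the bead mill: stand every grinding jar upright in a well of its rack, right down on the tub's floor, then shut the lid fully, and only then press the start plunger down to its stop and let it up again. Every pair of ear defenders on the bench is to end up hung over the rail, one cup on each side of the bar; leave the mortar and the wash bottle where they stand.

Things in the scene. Friction and masses are not known exactly. Their poses are not given: they have to be found in the camera images.
- muff1: pair of ear defenders standing on its black cups, maybe absent; 0.25 kg. Origin: underside, midway between the cups; z up to the crown, x cup to cup. Cups 58 mm along y, 78 mm high, at x = -75..-36 and 36..75 mm. Steel band 22 mm wide arches over. On the crown a dark rubber cushion, 46 mm (x) by 30 mm (y), 128 to 150 mm above the origin: grip it across its 30 mm
- muff1_crown (a point): the underside of that pair's crown cushion, 128 mm above its origin: this rests on the bar when hung. The band slopes down from it on both sides
- muff2: pair of ear defenders standing on its black cups, maybe absent; 0.25 kg. Origin: underside, midway between the cups; z up to the crown, x cup to cup. Cups 58 mm along y, 78 mm high, at x = -75..-36 and 36..75 mm. Steel band 22 mm wide arches over. On the crown a dark rubber cushion, 46 mm (x) by 30 mm (y), 128 to 150 mm above the origin: grip it across its 30 mm
- muff2_crown (a point): the underside of that pair's crown cushion, 128 mm above its origin: this rests on the bar when hung. The band slopes down from it on both sides
- muff3: pair of ear defenders standing on its black cups, maybe absent; 0.25 kg. Origin: underside, midway between the cups; z up to the crown, x cup to cup. Cups 58 mm along y, 78 mm high, at x = -75..-36 and 36..75 mm. Steel band 22 mm wide arches over. On the crown a dark rubber cushion, 46 mm (x) by 30 mm (y), 128 to 150 mm above the origin: grip it across its 30 mm
- muff3_crown (a point): the underside of that pair's crown cushion, 128 mm above its origin: this rests on the bar when hung. The band slopes down from it on both sides
- jar1: a steel grinding jar, a plain closed cylinder 60 mm in diameter and 66 mm high with a dark ring round it, heaviest at its foot, about 0.4 kg. May be absent. Origin at the centre of its underside, z up its axis
- jar2: a steel grinding jar, a plain closed cylinder 60 mm in diameter and 66 mm high with a dark ring round it, heaviest at its foot, about 0.4 kg. May be absent. Origin at the centre of its underside, z up its axis
- jar3: a steel grinding jar, a plain closed cylinder 60 mm in diameter and 66 mm high with a dark ring round it, heaviest at its foot, about 0.4 kg. May be absent. Origin at the centre of its underside, z up its axis
- rail: fixed horizontal steel bar, 16 mm in diameter and 360 mm long, on a post at each end; its axis is 150 mm above the bench (its top 158 mm). Origin on the bench below the bar's middle; the bar runs along its y axis
- mill: bead mill, fixed: white open tub 150 mm (x) by 230 mm (y) outside, rim 85 mm above the bench, walls 6 mm, floor 6 mm above the bench. Origin on the bench under the tub's middle; front towards -x. On the floor a grey rack 26 mm thick with three wells along y. At its -y side, y = -117 to -197 mm, a console 70 mm high with the start plunger
- rack_hole0 (a point): centre of the mouth of a jar well, 32 mm above the bench, at x 0, y -70 mm in the mill's frame; 63 mm wide and 26 mm deep, open to the tub's floor. Any jar fits any well and then stands on the tub's floor, its top 72 mm above the bench
- rack_hole1 (a point): centre of the mouth of a jar well, 32 mm above the bench, at x 0, y 0 mm in the mill's frame; 63 mm wide and 26 mm deep, open to the tub's floor. Any jar fits any well and then stands on the tub's floor, its top 72 mm above the bench
- rack_hole2 (a point): centre of the mouth of a jar well, 32 mm above the bench, at x 0, y 70 mm in the mill's frame; 63 mm wide and 26 mm deep, open to the tub's floor. Any jar fits any well and then stands on the tub's floor, its top 72 mm above the bench
- lid (a joint): angle of the mill's lid, rad: 0 shut on the rim, 1.6 to 1.8 (standing open) at the start. A grey plate 8 mm thick, 150 mm from hinge to front edge, as wide as the tub (230 mm), hinged along the tub's far (+x) rim. The hinge is stiff: the lid stays at any angle and must be pushed all the way down
- lid_hinge (a point): middle of the lid's hinge axis, on the mill's far rim; the axis runs along the mill's y
- lid_handle (a point): centre of the knob (under 40 mm wide) on the lid's outer face, middle of the front edge (when the lid stands open it faces away from the robot)
- start (a joint): travel of the start plunger, m: 0 up, 0.012 pressed to its stop, straight down; spring, about 8 N at the stop, it comes up when let go
- start_top (a point): centre of the top of the start plunger's round black head, 34 mm in diameter
- mortar: bystander: white mortar 110 mm wide, 60 mm high, with pestle. Origin at the centre of its underside
- washbottle: bystander: white wash bottle, 64 mm wide, 170 mm high. Origin at the centre of its underside
Not all that is in view belongs to the job. Leave any green look-alike of the jar3 alone. What is shaped like the muff2 but yellow is not meant.

How it is judged:
By the outcome, as a careful person would: the job done as asked, in the order asked, and still so for the second after the job is handed in, with the robot touching nothing.
Of muff1, muff2, muff3 only 2 to 3 are there at a start; the rules pass over those that are not, and their reading is None.
Of jar1, jar2, jar3 only 2 to 3 are there at a start; the rules pass over those that are not, and their reading is None.
At some moment in a run one of jar1, jar2, jar3 may be knocked a few centimetres aside while the robot is not near it.
It also fails if it takes over 210 s, if anything falls off the work surface, if the arm or the gripper's body presses on something with over 40 N, if the wrist force passes 120 N, or if a joint passes its speed limit or range.

ROBOT

A 6-joint arm with a two-finger parallel gripper is mounted at the origin on the work surface. World frame = base frame: x ahead of the robot, y to its left, z up, the work surface at z = 0. Lengths are in m, angles in rad, forces in N, time in s.
With the tool pointing down it reaches from about 0.325 to 0.775 m from the base axis. Payload 5.5 kg.
Tool frame: the origin (TCP) lies on the centre line of the jaws, within the pads' length; the fingertips stand 19 mm ahead of it and the grasp point (between the pads) is the TCP (env.tips_ahead is the distance from the TCP to the fingertips, in m); z points along the fingers, y is the line along which they close (so a half turn about z gives the same grasp; the last joint's range is limited). The gripper opens to 88 mm and grips with 3 to 60 N. Pads are 20 mm wide; open, the fingers measure 115 mm over their backs; the gripper's body (75 mm by 178 mm) begins 61 mm behind the grasp point.
Start: joints at [-1.262, 0.091, 1.231, -0, 1.82, -0.057], TCP at [0.215, -0.56, 0.242] pointing down, gripper open.
Joint ranges: [-2.87, 2.87], [-0.86, 2.18], [0.17, 2.46], [-1.51, 4.65], [0.06, 2.69], [-2.65, 2.65]. Speed limits (rad/s): [2.57, 2.57, 3.01, 3.14, 3.14, 3.14].

INTERFACE

Orientations are given as a unit quaternion [x, y, z, w].
In Python, from workcell import get_state, eyes, finish_job, env gives the robot as it stands.
- The arm moves only by the tool move_arm, never from a script. Its arguments are lists of equal length, an entry for each row: "delta_pos": the shift along the tool's x, y, z scaled (see below), a list of three; "spin": the turn about the tool's z scaled (see below); "claw": the opening, from 0 (shut) to 1 (fully open). A call has exactly 8 rows; each row shifts and turns the commanded pose from where the row before left it, along the tool's axes as they then stand; what a row does not reach is not made up. The controller multiplies each number of a shift by 0.3 m and each number of a turn by 360 degrees. A row lasts 1/8 s, in which the tool goes at most 62.5 mm and 10.7 degrees, less where a joint would pass 70% of its speed; a pose out of reach is approached as far as the arm can. A call with a number of a shift or a turn outside -1 to 1 is refused whole. A call with a gripper value outside its range is refused whole. The fingers move at their own pace and stop on an object; "force" is the grip in N (left out, the last holds). Time passes only in rows, so rows that do not move let the fingers close, or fill a call up. It gives the time, the measured TCP pose, the force, the opening and the grip force at its end, in the units of the state.
- get_state(): the state, without advancing time (a new reading comes with each control period).
- eyes.camera(name): name is "side" or "top" or "wrist"; returns (picture, depth): 400x640x3 uint8, blue, green, red; 400x640 float32, m along the optical axis (not along the pixel's ray), 0 where there is no reading.
- eyes.camera_info(name): a dict with "vertical_fov" (degrees; the focal length in pixels is half the picture's height over the tangent of half this angle, whatever the lens; pixels are square), "cx", "cy" (the principal point, pixels), "k1" (the pictures are not rectified: a ray, as slopes to the right and down, at radius r is drawn at 1 + k1 r^2 times it, then the intrinsics apply), "R" (3x3) and "t" (3): a world point X has camera coordinates R X + t. Camera axes: x right, y down, z forward; pixel columns grow to the right and rows downward; lengths in m; the calibration is good to about 2 mm. A picture is of the moment at which its call begins: read the wrist's pose just before it. camera_info takes no time and is no camera call; for the wrist camera it gives the pose at the moment of the call.
- finish_job(): hands the job in; it is judged then, once.
The state is a dict: "t": time; "joints": joint angles; "dq": joint speeds; "joint_efforts": joint torques, N m; "tcp_pos": TCP position; "orientation": TCP orientation; "contact_force": force on the tool from outside, world axes, zero at the start; "ft_torque": the same for the moment, N m; "gripper_width": opening from 0.0 (shut) to 1.0 (fully open); "finger_force": force on a finger pad.
Only numpy, scipy, OpenCV 4.12 (cv2) and the standard library are available. Lean on these libraries where they do the work, as an engineer would, in place of code of your own. Each camera call takes 0.05 s, during which the arm holds its last target. There are 200 camera calls.

## Working session

There is one attempt and no reset: what is moved stays moved. The work goes in short steps, Python scripts to look and compute and a tool call to move; the robot and the scene stay as the last step left them, time stands still between calls to the robot, and variables do not carry over. Pictures are saved under pics/ and viewed, at most 14 in all, crops included, and the job is handed in when it is done.

Besides the shell and the picture viewer there is one more tool, called after ">>>" by a JSON object that holds its "api" and its "payload". move_arm: Moves the arm, as the interface text tells. Shifts and turns lie within -1 to 1; 1 stands for 0.3 m of shift or 360 degrees of turn. Its arguments: {"type":"object","properties":{"delta_pos":{"type":"array"},"spin":{"type":"array"},"claw":{"type":"array"},"force":{"type":"number"}},"required":["delta_pos","spin","claw"]}

```bash
ls; mkdir -p pics
cat > h.py <<'E'
import numpy as np, cv2
from workcell import get_state, eyes, finish_job, env
def grab(n):
    ci=eyes.camera_info(n); im,d=eyes.camera(n); return im.copy(),d.copy(),ci
def cloud(d,ci):
    h,w=d.shape; f=h/2/np.tan(np.radians(ci['vertical_fov'])/2)
    K=np.array([[f,0,ci['cx']],[0,f,ci['cy']],[0,0,1]])
    u,v=np.meshgrid(np.arange(w),np.arange(h))
    p=cv2.undistortPoints(np.stack([u,v],-1).reshape(-1,1,2).astype(np.float64),K,np.array([ci['k1'],0,0,0.])).reshape(h,w,2)
    X=np.dstack([p[...,0]*d,p[...,1]*d,d])
    W=(X-np.array(ci['t']))@np.array(ci['R'])
    W[d<=0]=np.nan
    return W
E
cat > a.py <<'E'
from h import *
for n in ['top','side']:
    im,d,ci=grab(n); cv2.imwrite(f'pics/{n}0.png',im); np.savez(f'{n}0.npz',im=im,W=cloud(d,ci))
    print(n,ci['t'],np.round(-np.array(ci['R']).T@ci['t'],3),ci['vertical_fov'],ci['k1'])
print(get_state())
E
python3 a.py
```

```text
pics
top [0.04942258 0.53048355 1.13931545] [0.388 0.028 1.196] 54.11697396055068 -0.09336102211313481
side [0.41297418 0.26135825 1.1403029 ] [-0.263  0.898  0.815] 51.84829651778165 -0.055221509982184454
{'t': 0.1, 'joints': array([-1.26166930e+00,  9.17845238e-02,  1.23176013e+00, -1.65504569e-05,
        1.81980286e+00, -5.67166300e-02]), 'dq': array([ 0.00106992, -0.00120304, -0.00355023,  0.00176844, -0.00169807,
        0.00030779]), 'joint_efforts': array([ 3.32935415e-03, -4.47857666e+01, -4.07568312e+01,  7.00279581e-02,
        2.84255587e-02, -1.10383949e-04]), 'tcp_pos': array([ 0.21455511, -0.56007621,  0.24062237]), 'orientation': array([ 9.83316392e-01,  1.81901359e-01, -1.18400608e-04, -8.69442788e-04]), 'contact_force': array([ 0.27297681, -0.15436684,  0.03604979]), 'ft_torque': array([-0.02342307,  0.01795792,  0.02157451]), 'finger_force': 0.0, 'gripper_width': 1.0017579895211428}
```

View pics/top0.png

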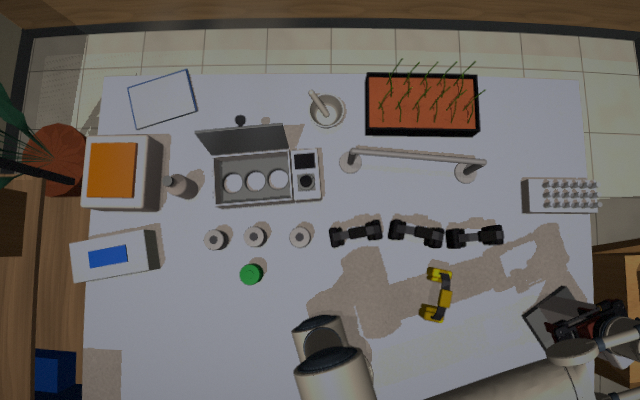

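View pics/side0.png

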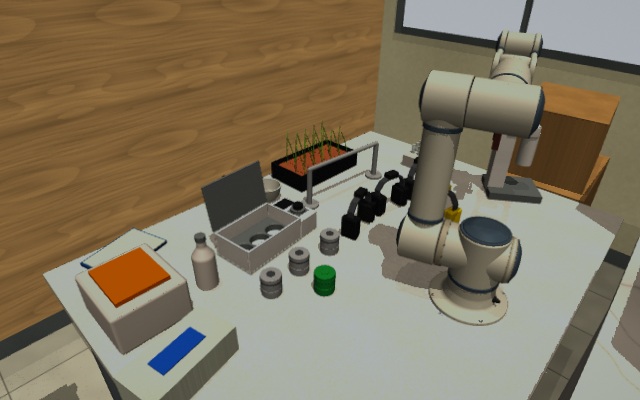

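The top view shows jars at (215,239), (254,236) and (300,237), and muffs at (355,233), (416,233) and (475,236). The rail runs (350,155)–(470,165), the mill is at (265,178) and its plunger at (305,181). The green jar (250,274) and yellow muffs (437,294) are decoys. Next I'll measure these from the depth data.

```bash
cat > m.py <<'E'
from h import *
T=np.load('top0.npz'); S=np.load('side0.npz')
W=T['W']; V=S['W']
def sel(W,u,v,r,z0,z1):
    w=W[v-r:v+r,u-r:u+r].reshape(-1,3); return w[(w[:,2]>z0)&(w[:,2]<z1)]
def near(W,c,r,z0,z1):
    w=W.reshape(-1,3); m=(np.hypot(w[:,0]-c[0],w[:,1]-c[1])<r)&(w[:,2]>z0)&(w[:,2]<z1); return w[m]
for n,(u,v) in dict(j1=(215,239),j2=(254,236),j3=(300,237),green=(250,274)).items():
    p=sel(W,u,v,16,.055,.09).astype(np.float32)
    c,r=cv2.minEnclosingCircle(p[:,:2]); q=near(V,c,.05,.055,.09).astype(np.float32)
    c2,r2=cv2.minEnclosingCircle(q[:,:2]) 
    print(n,np.round(c,4),round(r,4),np.median(p[:,2]),'side',np.round(c2,4),round(r2,4),np.round(np.percentile(q[:,2],[50,98]),4))
for n,(u,v) in dict(m1=(355,233),m2=(416,233),m3=(475,236),yel=(437,294)).items():
    a=sel(W,u,v,32,.03,.2); p=sel(W,u,v,32,.138,.18).astype(np.float32)
    r=cv2.minAreaRect((p[:,:2]*1000)); ra=cv2.minAreaRect((a[:,:2]*1000).astype(np.float32))
    q=near(V,p.mean(0),.04,.138,.18)
    print(n,len(p),p.mean(0),r,'all',ra,'side',len(q),q.mean(0) if len(q) else'',np.percentile(p[:,2],[50,95]))
p=near(W,(W[160,410][0],W[160,410][1]),.25,.14,.175)
p=W[140:185,335:495].reshape(-1,3);p=p[(p[:,2]>.14)&(p[:,2]<.17)]
print('rail',len(p),p.mean(0),p.min(0),p.max(0),cv2.minAreaRect((p[:,:2]*1000).astype(np.float32)),np.percentile(p[:,2],[50,98]))
p=W[125:210,205:300].reshape(-1,3);
t=p[(p[:,2]>.08)&(p[:,2]<.088)];print('rim',cv2.minAreaRect((t[:,:2]*1000).astype(np.float32)),len(t))
l=p[(p[:,2]>.1)];print('lid',l.min(0),l.max(0),len(l))
p=W[145:205,288:325].reshape(-1,3);t=p[(p[:,2]>.06)&(p[:,2]<.076)];print('cons',cv2.minAreaRect((t[:,:2]*1000).astype(np.float32)))
t=p[p[:,2]>.077];t=t[t[:,2]<.12];print('plung',t.mean(0),len(t),np.percentile(t[:,2],[5,50,95])); 
print('plpx',W[181,305],'mortar',W[108,327],'bottle top',sel(W,178,181,14,.1,.3).mean(0))
E
python3 m.py
```

```text
Traceback (most recent call last):
  File "m.py", line 10, in <module>
    c,r=cv2.minEnclosingCircle(p[:,:2]); q=near(V,c,.05,.055,.09).astype(np.float32)
        ~~~~~~~~~~~~~~~~~~~~~~^^^^^^^^^
cv2.error: OpenCV(4.12.0) /io/opencv/modules/imgproc/src/shapedescr.cpp:201: error: (-215:Assertion failed) count >= 0 && (depth == CV_32F || depth == CV_32S) in function 'minEnclosingCircle'
```

```bash
sed -i 's/cv2.minEnclosingCircle(\([pq]\)\[:,:2\])/cv2.minEnclosingCircle(np.ascontiguousarray(\1[:,:2]))/; s/c2,r2=cv2.minEnclosingCircle(q\[:,:2\])/c2,r2=cv2.minEnclosingCircle(np.ascontiguousarray(q[:,:2]))/' m.py
python3 -c "
from h import *
W=np.load('top0.npz')['W'];print(W.dtype,[W[v,u] for u,v in [(215,239),(254,236),(300,237),(250,274),(416,233),(400,350)]])"; python3 m.py
```

```text
float64 [array([0.407652  , 0.36151595, 0.06401617]), array([0.41823433, 0.24517646, 0.07196595]), array([0.41764876, 0.11267645, 0.06619551]), array([0.30934198, 0.25425513, 0.06756627]), array([ 0.43007291, -0.20345627,  0.14715499]), array([ 0.08606575, -0.18701792, -0.00164148])]
j1 [0.4067 0.3656] 0.0305 0.06607364 side [0.4056 0.3689] 0.0312 [0.0658 0.0697]
j2 [0.4186 0.2482] 0.0305 0.06625885 side [0.4159 0.251 ] 0.0322 [0.0654 0.0692]
j3 [0.4197 0.1151] 0.0303 0.06608856 side [0.4159 0.116 ] 0.0325 [0.0653 0.069 ]
green [0.3085 0.2577] 0.0311 0.06601165 side [0.3078 0.2588] 0.0307 [0.0654 0.0686]
m1 192 [ 0.43151045 -0.04626801  0.14962989] ((431.98162841796875, -46.30821990966797), (30.24126625061035, 45.81915283203125), 11.140446662902832) all ((432.18505859375, -46.52465057373047), (57.809173583984375, 150.35775756835938), 11.034619331359863) side 100 [ 0.42642029 -0.03908242  0.14727542] [0.14996761 0.15290276]
m2 203 [ 0.4333647  -0.22204901  0.14916813] ((433.6148376464844, -223.46290588378906), (47.30282974243164, 30.31093406677246), 79.13142395019531) all ((431.141082
[... 856 characters left out ...]
0.61673251 -0.40173578  0.14019607] [ 0.66011765 -0.02545747  0.16302983] ((638.5308227539062, -213.4550018310547), (377.63104248046875, 18.57167625427246), 85.96946716308594) [0.15635966 0.161228  ]
rim ((589.18896484375, 245.2598419189453), (153.0016326904297, 253.96548461914062), 4.741871356964111) 517
lid [0.65398216 0.14976097 0.10000532] [0.70656136 0.37885615 0.23673524] 1965
cons ((599.751220703125, 104.51393127441406), (155.26283264160156, 93.32577514648438), 1.1250648498535156)
plung [0.58213328 0.1137664  0.08750358] 360 [0.07808935 0.08456793 0.09979125]
plpx [0.57628456 0.09952207 0.09518257] mortar [0.82456793 0.04029197 0.01238307] bottle top [0.55848957 0.46327664 0.13198386]
```

```bash
cat > m2.py <<'E'
from h import *
T=np.load('top0.npz'); S=np.load('side0.npz'); W=T['W'].reshape(-1,3); V=S['W'].reshape(-1,3)
def box(P,lo,hi): return P[np.all((P>lo)&(P<hi),axis=1)]
def fitl(p,a,b):  # robust line p[:,b] = m p[:,a]+c
    vx,vy,x0,y0=cv2.fitLine(np.ascontiguousarray(p[:,[a,b]]).astype(np.float32),cv2.DIST_HUBER,0,1e-4,1e-4).ravel(); return vy/vx, y0-vy/vx*x0
for n,P in (('top',W),('side',V)):
    f=box(P,[.48,.12,.078],[.54,.4,.09]); print(n,'front rim',len(f),fitl(f,1,0) if len(f)>10 else'',f.min(0),f.max(0))
    l=box(P,[.6,.17,.10],[.72,.36,.26]); 
    A=np.c_[l[:,1],l[:,2]-.085,np.ones(len(l))]; m=np.ones(len(l),bool)
    for _ in range(8):
        s=np.linalg.lstsq(A[m],l[m,0],rcond=None)[0]; r=l[:,0]-A@s; m=abs(r)<.004
    print('lid plane x= a y+b(z-.085)+c',s,'angle',np.pi/2+np.arctan(s[1]),m.sum(),len(l),'x at y=.26',s[0]*.26+s[2],'zmax',np.percentile(l[:,2],99), l[m].min(0),l[m].max(0))
    r=box(P,[.6,-.37,.152],[.68,-.05,.165]);print('rail',fitl(r,1,0),len(r),np.percentile(r[:,2],[50,95]))
    w=box(P,[.5,.13,.0],[.66,.4,.012]); print('floor in wells',len(w),w.mean(0))
    w=box(P,[.5,.13,.028],[.66,.4,.037]); print('rack',len(w),w.min(0),w.max(0),np.median(w[:,2]))
    c=box(P,[.5,.05,.064],[.7,.135,.076]);print('console',len(c),cv2.minAreaRect(np.ascontiguousarray(c[:,:2]*1000).astype(np.float32)))
    c=box(P,[.54,.06,.078],[.62,.125,.12]);print('plunger',len(c),cv2.minEnclosingCircle(np.ascontiguousarray(c[:,:2]).astype(np.float32)),np.median(c[:,2]),c[:,2].max())
# wells via floor blobs in top
Wi=T['W']; z=Wi[...,2]; m=((z<.014)&(z>-.006)).astype(np.uint8)[165:200,215:295]
n,lab,st,ce=cv2.connectedComponentsWithStats(m)
for i in range(1,n):
    if st[i,4]>60: print('well',st[i],Wi[165:200,215:295][lab==i].mean(0),cv2.minEnclosingCircle(Wi[165:200,215:295][lab==i][:,:2].astype(np.float32).copy()))
big=cv2.resize(T['im'][110:215,180:340],None,fx=5,fy=5,interpolation=cv2.INTER_CUBIC)
cv2.imwrite('pics/mill_c.png',big[:, :800])
E
python3 m2.py
```

```text
top front rim 194 (np.float32(-0.067070074), np.float32(0.5334437)) [0.50519244 0.13635499 0.07804457] [0.53990526 0.3645163  0.08964872]
lid plane x= a y+b(z-.085)+c [-0.09024055  0.17766035  0.68513685] angle 1.7466221171823795 1664 1779 x at y=.26 0.6616743009928013 zmax 0.23544217384939242 [0.65500786 0.17011546 0.10011408] [0.69938315 0.35989719 0.23673524]
rail (np.float32(0.07093677), np.float32(0.65307367)) 637 [0.15666261 0.16020191]
floor in wells 1152 [0.57133221 0.2598823  0.00526192]
rack 1899 [0.50469801 0.13822367 0.02801191] [0.65988355 0.37232079 0.03699506] 0.03211685448996875
console 1017 ((601.257080078125, 96.06689453125), (152.57325744628906, 76.25099182128906), 1.217787742614746)
plunger 223 ((0.571459174156189, 0.10177088528871536), 0.029263559728860855) 0.08653736955477796 0.10286914094362712
side front rim 207 (np.float32(-0.091218784), np.float32(0.53778017)) [0.50143155 0.13787862 0.07807526] [0.53998087 0.37132353 0.08805914]
lid plane x= a y+b(z-.085)+c [-0.09268154  0.16716792  0.68814364] angle 1.7364326702440602 1931 2053 x at y=.26 0.6640464389109288
[... 239 characters left out ...]
3 [0.50230201 0.13086841 0.02800226] [0.65999814 0.37821776 0.03686447] 0.03182190247426971
console 337 ((601.2005615234375, 95.12300109863281), (153.7052001953125, 77.25785827636719), 0.7093791961669922)
plunger 123 ((0.5783116817474365, 0.10289604216814041), 0.026421967893838882) 0.088570346327651 0.10133113429770849
well [ 53   5  20  20 300] [0.59573261 0.18959581 0.00613664] ((0.5954772233963013, 0.18909642100334167), 0.03112064301967621)
well [ 31   7  19  20 299] [0.58937865 0.26069204 0.00627566] ((0.5883588194847107, 0.25951141119003296), 0.031215043738484383)
well [  8   9  19  19 290] [0.58242937 0.33184794 0.00643588] ((0.5824149250984192, 0.331759512424469), 0.03102188929915428)
```

View pics/mill_c.png

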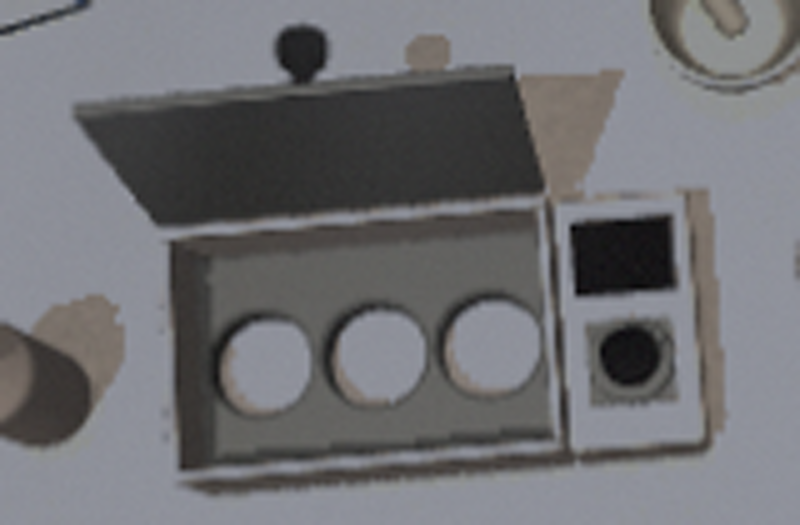

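The crop shows the three empty wells, the dark open lid with its knob behind, and the plunger on the console. The wells give a mill yaw of about 5.2° and the lid is at about 1.74 rad. Every measured height and size matches the text, so I'll plan the moves now.

```bash
cat > plan.py <<'E'
import json
from h import *
def pose(s):
    q=s['orientation']; return np.array(s['tcp_pos']), np.degrees(2*np.arctan2(q[1],q[0]))
def plan(wps,force=None,start=None):
    """wps: (x,y,z,phi or None,claw,step_mm) move ; ('w',n,claw) wait ; 'call' pads to end of the call. Prints rows in calls of 8."""
    p,ph=start if start else pose(get_state()); p=p.copy(); rows=[]; last=1
    for w in wps:
        if w=='call':
            while len(rows)%8: rows.append(([0,0,0],0,last))
            continue
        if w[0]=='w':
            rows+= [([0,0,0],0,w[2])]*w[1]; last=w[2]; continue
        x,y,z,f,c=w[:5]; st=(w[5] if len(w)>5 else 58)/1000; last=c
        f=ph if f is None else f
        n=max(1,int(np.ceil(np.linalg.norm(np.array([x,y,z])-p)/st-1e-6)),int(np.ceil(abs(f-ph)/10-1e-6)))
        for i in range(n):
            k=n-i; d=(np.array([x,y,z])-p)/k; df=(f-ph)/k
            a=np.radians(ph); R=np.array([[np.cos(a),np.sin(a),0],[np.sin(a),-np.cos(a),0],[0,0,-1]])
            t=np.round(R.T@d/.3,3)+0.; sp=round(-df/360,4)+0.
            p=p+R@t*.3; ph-=sp*360; rows.append((t.tolist(),sp,c))
    while len(rows)%8: rows.append(([0,0,0],0,last))
    for i in range(0,len(rows),8):
        r=rows[i:i+8]
        print(json.dumps([x[0] for x in r]).replace(' ','')); print(' ',json.dumps([x[1] for x in r]).replace(' ',''),json.dumps([x[2] for x in r]).replace(' ',''))
    print('end',np.round(p,4),round(ph,2))
E
python3 - <<'E'
from plan import *
s=get_state(); print(pose(s))
plan([(.4247,-.3971,.23,97.8,1),'call',(.4247,-.3971,.149,97.8,1,30),('w',5,.25)])
E
```

```text
(array([ 0.21455511, -0.56007621,  0.24062237]), np.float64(20.961064534859016))
[[0.106,-0.032,0.004],[0.11,-0.014,0.004],[0.111,0.005,0.005],[0.108,0.023,0.004],[0.103,0.041,0.005],[0.095,0.057,0.004],[0.084,0.072,0.005],[0.071,0.086,0.004]]
  [-0.0267,-0.0267,-0.0267,-0.0267,-0.0267,-0.0266,-0.0267,-0.0266] [1,1,1,1,1,1,1,1]
[[0.0,0.0,0.09],[0.0,0.0,0.09],[0.0,0.0,0.09],[0,0,0],[0,0,0],[0,0,0],[0,0,0],[0,0,0]]
  [0.0,0.0,0.0,0,0,0,0,0] [1,1,1,0.25,0.25,0.25,0.25,0.25]
end [ 0.4248 -0.397   0.1491] 97.79
```

>>> {"api": "move_arm", "payload": {"delta_pos": [[0.106,-0.032,0.004],[0.11,-0.014,0.004],[0.111,0.005,0.005],[0.108,0.023,0.004],[0.103,0.041,0.005],[0.095,0.057,0.004],[0.084,0.072,0.005],[0.071,0.086,0.004]], "spin": [-0.0267,-0.0267,-0.0267,-0.0267,-0.0267,-0.0266,-0.0267,-0.0266], "claw": [1,1,1,1,1,1,1,1], "force": 20}}

```text
t: 1.1
tcp_pos: [0.4255, -0.3963, 0.2305]
orientation: [0.655, 0.755, 0.0, -0.0]
contact_force: [-0.5, 0.6, -0.2]
gripper_width: 1.001
finger_force: 0.0
```

>>> {"api": "move_arm", "payload": {"delta_pos": [[0.0,0.0,0.09],[0.0,0.0,0.09],[0.0,0.0,0.09],[0,0,0],[0,0,0],[0,0,0],[0,0,0],[0,0,0]], "spin": [0,0,0,0,0,0,0,0], "claw": [1,1,1,1,0.2,0.2,0.2,0.2], "force": 20}}

```text
t: 2.1
tcp_pos: [0.425, -0.3974, 0.1507]
orientation: [0.658, 0.753, -0.0, 0.0]
contact_force: [-0.2, -0.1, -0.2]
gripper_width: 0.582
finger_force: 0.0
```

Run:
```python
from plan import *
s=get_state(); print(pose(s),s['gripper_width'],s['finger_force'])
p,ph=pose(s)
plan([(p[0],p[1],.35,None,.2,55),(.55,-.34,.35,176,.2),'call',(.6313,-.3132,.35,175.9,.2,50),(.6313,-.3132,.21,175.9,.2,45)])
```

```text
(array([ 0.42496576, -0.39738951,  0.15073008]), np.float64(97.77925404136263)) 0.5822717097036954 0.0
[[0.0,0.0,-0.166],[0.0,0.0,-0.166],[0.0,0.0,-0.166],[0.0,0.0,-0.166],[0.017,0.055,0.0],[0.007,0.057,0.0],[-0.003,0.057,0.0],[-0.012,0.056,0.0]]
  [0.0,0.0,0.0,0.0,-0.0272,-0.0272,-0.0271,-0.0272] [0.2,0.2,0.2,0.2,0.2,0.2,0.2,0.2]
[[-0.022,0.053,0.0],[-0.03,0.049,0.0],[-0.038,0.042,0.0],[-0.045,0.036,0.0],[0,0,0],[0,0,0],[0,0,0],[0,0,0]]
  [-0.0271,-0.0272,-0.0271,-0.0272,0,0,0,0] [0.2,0.2,0.2,0.2,0.2,0.2,0.2,0.2]
[[-0.132,0.054,0.0],[-0.132,0.054,0.0],[0.0,0.0,0.117],[0.0,0.0,0.116],[0.0,0.0,0.117],[0.0,0.0,0.116],[0,0,0],[0,0,0]]
  [0.0001,0.0002,0.0,0.0,0.0,0.0,0,0] [0.2,0.2,0.2,0.2,0.2,0.2,0.2,0.2]
end [ 0.6312 -0.3131  0.2101] 175.9
```

>>> {"api": "move_arm", "payload": {"delta_pos": [[0,0,0.006],[0,0,0],[0,0,0],[0,0,0],[0,0,0],[0,0,0],[0,0,-0.08],[0,0,-0.1]], "spin": [0,0,0,0,0,0,0,0], "claw": [0.2,0.2,0.2,0.2,0.2,0.2,0.2,0.2]}}

```text
t: 3.1
tcp_pos: [0.4245, -0.3969, 0.2016]
orientation: [0.657, 0.753, 0.0, -0.001]
contact_force: [-0.3, 0.5, -1.5]
gripper_width: 0.343
finger_force: 19.7
```

Run:
```python
from plan import *
s=get_state(); print(pose(s),s['gripper_width'],s['finger_force'],s['contact_force'])
p,ph=pose(s)
plan([(p[0],p[1],.35,None,.2,55),(.55,-.34,.35,176,.2),'call',(.6313,-.3132,.35,175.9,.2,50),(.6313,-.3132,.21,175.9,.2,45)])
```

```text
(array([ 0.42452254, -0.39687507,  0.20160331]), np.float64(97.78310321828435)) 0.34336295202912276 19.681256711483 [-0.25796887  0.54316224 -1.51135185]
[[0.0,0.0,-0.165],[0.0,0.0,-0.165],[0.0,0.0,-0.165],[0.016,0.055,0.0],[0.007,0.057,0.0],[-0.003,0.057,0.0],[-0.013,0.056,0.0],[-0.022,0.053,0.0]]
  [0.0,0.0,0.0,-0.0272,-0.0272,-0.0271,-0.0272,-0.0271] [0.2,0.2,0.2,0.2,0.2,0.2,0.2,0.2]
[[-0.031,0.049,0.0],[-0.038,0.043,0.0],[-0.045,0.035,0.0],[0,0,0],[0,0,0],[0,0,0],[0,0,0],[0,0,0]]
  [-0.0272,-0.0271,-0.0272,0,0,0,0,0] [0.2,0.2,0.2,0.2,0.2,0.2,0.2,0.2]
[[-0.132,0.054,0.0],[-0.132,0.054,0.0],[0.0,0.0,0.117],[0.0,0.0,0.117],[0.0,0.0,0.117],[0.0,0.0,0.116],[0,0,0],[0,0,0]]
  [0.0002,0.0001,0.0,0.0,0.0,0.0,0,0] [0.2,0.2,0.2,0.2,0.2,0.2,0.2,0.2]
end [ 0.6313 -0.3133  0.21  ] 175.9
```

>>> {"api": "move_arm", "payload": {"delta_pos": [[0,0,-0.165],[0,0,-0.165],[0,0,-0.165],[0.016,0.055,0],[0.007,0.057,0],[-0.003,0.057,0],[-0.013,0.056,0],[-0.022,0.053,0]], "spin": [0,0,0,-0.0272,-0.0272,-0.0271,-0.0272,-0.0271], "claw": [0.2,0.2,0.2,0.2,0.2,0.2,0.2,0.2]}}

```text
t: 4.1
tcp_pos: [0.5038, -0.3617, 0.3504]
orientation: [0.284, 0.959, 0.0, -0.0]
contact_force: [-0.2, 1.1, -2.3]
gripper_width: 0.339
finger_force: 19.7
```

>>> {"api": "move_arm", "payload": {"delta_pos": [[-0.031,0.049,0],[-0.038,0.043,0],[-0.045,0.035,0],[-0.132,0.054,0],[-0.132,0.054,0],[0,0,0],[0,0,0],[0,0,0]], "spin": [-0.0272,-0.0271,-0.0272,0,0,0,0,0], "claw": [0.2,0.2,0.2,0.2,0.2,0.2,0.2,0.2]}}

```text
t: 5.1
tcp_pos: [0.6307, -0.3142, 0.352]
orientation: [0.035, 0.999, -0.0, 0.001]
contact_force: [-0.1, 0.2, -1.5]
gripper_width: 0.338
finger_force: 20.0
```

Run:
```python
from plan import *
s=get_state(); print(pose(s),s['gripper_width'],s['finger_force'],s['contact_force'],np.round(s['joints'],2))
p,ph=pose(s)
plan([(.6313,-.3132,.35,175.9,.2,50),(.6313,-.3132,.19,175.9,.2,40)])
im,d,ci=grab('top'); cv2.imwrite('pics/t1.png',cv2.resize(im[90:300,300:560],None,fx=3,fy=3))
```

```text
(array([ 0.63065954, -0.31416606,  0.35196115]), np.float64(175.94738843120865)) 0.33769681289871817 19.995751976966858 [-0.1484628   0.20394992 -1.49117301] [-0.51  0.48  0.57 -0.    2.09 -2.01]
[[-0.002,0.003,0.007],[0.0,0.0,0.133],[0.0,0.0,0.133],[0.0,0.0,0.133],[0.0,0.0,0.134],[0,0,0],[0,0,0],[0,0,0]]
  [0.0001,0.0,0.0,0.0,0.0,0,0,0] [0.2,0.2,0.2,0.2,0.2,0.2,0.2,0.2]
end [ 0.6313 -0.3133  0.19  ] 175.91
```

View pics/t1.png

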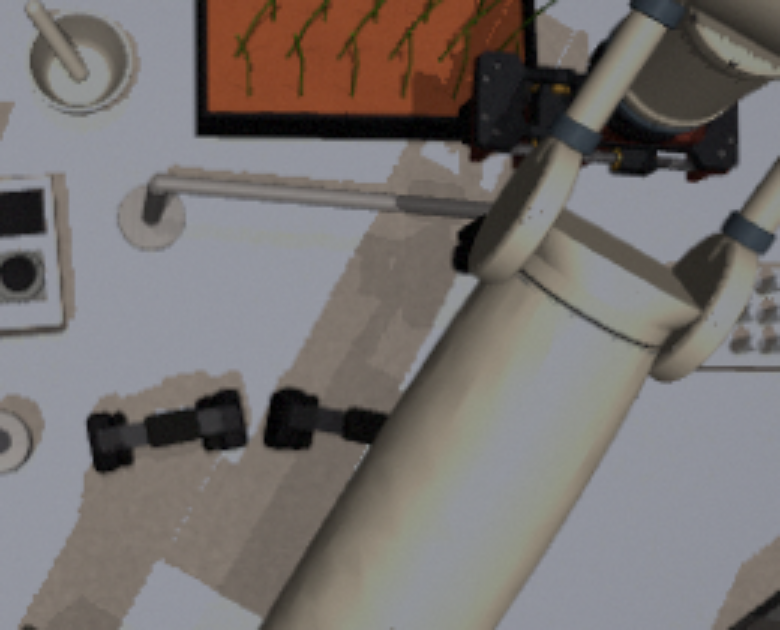

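The carried muffs are over the rail at about (470,240) in the crop. The other muffs are untouched, so I'll lower.

>>> {"api": "move_arm", "payload": {"delta_pos": [[-0.002,0.003,0.007],[0,0,0.133],[0,0,0.133],[0,0,0.133],[0,0,0.134],[0,0,0.015],[0,0,0.015],[0,0,0]], "spin": [0,0,0,0,0,0,0,0], "claw": [0.2,0.2,0.2,0.2,0.2,0.2,0.2,0.2]}}

```text
t: 6.15
tcp_pos: [0.6328, -0.3132, 0.1823]
orientation: [0.035, 0.999, -0.001, 0.002]
contact_force: [0.1, -0.1, -2.6]
gripper_width: 0.343
finger_force: 20.0
```

>>> {"api": "move_arm", "payload": {"delta_pos": [[0,0,0.006],[0,0,0],[0,0,0],[0,0,0],[0,0,0],[0,0,0],[0,0,-0.1],[0,0,-0.15]], "spin": [0,0,0,0,0,0,0,0], "claw": [0.2,0.2,0.55,0.55,0.55,0.55,0.55,0.55]}}

```text
t: 7.15
tcp_pos: [0.6317, -0.3124, 0.2516]
orientation: [0.035, 0.999, 0.001, -0.002]
contact_force: [1.6, 0.1, 0.0]
gripper_width: 0.553
finger_force: 0.0
```

Run:
```python
from plan import *
s=get_state(); print(pose(s),s['gripper_width'],s['contact_force'])
p,ph=pose(s)
plan([(p[0],p[1],.27,None,.6),(.45,-.24,.23,79.1,.7,50),'call',(.4336,-.2235,.215,79.1,.7,40),(.4336,-.2235,.1485,79.1,.7,35),('w',5,.2)])
```

```text
(array([ 0.63165772, -0.31244463,  0.25157114]), np.float64(176.00855917612063)) 0.552764244383377 [1.64156844 0.12820927 0.04415745]
[[0.0,0.0,-0.061],[0.062,0.02,0.013],[0.065,0.009,0.013],[0.065,-0.002,0.013],[0.064,-0.013,0.013],[0.061,-0.023,0.013],[0.056,-0.033,0.014],[0.05,-0.042,0.013]]
  [0.0,0.0269,0.0269,0.0269,0.0269,0.0269,0.0269,0.0269] [0.6,0.7,0.7,0.7,0.7,0.7,0.7,0.7]
[[0.042,-0.05,0.014],[0.032,-0.056,0.013],[0.023,-0.061,0.014],[0,0,0],[0,0,0],[0,0,0],[0,0,0],[0,0,0]]
  [0.027,0.0269,0.027,0,0,0,0,0] [0.7,0.7,0.7,0.7,0.7,0.7,0.7,0.7]
[[0.044,-0.064,0.05],[0.0,0.0,0.111],[0.0,0.0,0.111],[0,0,0],[0,0,0],[0,0,0],[0,0,0],[0,0,0]]
  [0.0,0.0,0.0,0,0,0,0,0] [0.7,0.7,0.7,0.2,0.2,0.2,0.2,0.2]
end [ 0.4337 -0.2234  0.1484] 79.1
```

>>> {"api": "move_arm", "payload": {"delta_pos": [[0,0,-0.061],[0.062,0.02,0.013],[0.065,0.009,0.013],[0.065,-0.002,0.013],[0.064,-0.013,0.013],[0.061,-0.023,0.013],[0.056,-0.033,0.014],[0.05,-0.042,0.013]], "spin": [0,0.0269,0.0269,0.0269,0.0269,0.0269,0.0269,0.0269], "claw": [0.6,0.7,0.7,0.7,0.7,0.7,0.7,0.7]}}

```text
t: 8.15
tcp_pos: [0.5044, -0.2616, 0.2437]
orientation: [0.588, 0.809, 0.0, 0.0]
contact_force: [0.1, 0.1, 0.3]
gripper_width: 0.698
finger_force: 0.0
```

>>> {"api": "move_arm", "payload": {"delta_pos": [[0.042,-0.05,0.014],[0.032,-0.056,0.013],[0.023,-0.061,0.014],[0.044,-0.064,0.05],[0,0,0],[0,0,0],[0,0,0],[0,0,0]], "spin": [0.027,0.0269,0.027,0,0,0,0,0], "claw": [0.7,0.7,0.7,0.7,0.7,0.7,0.7,0.7]}}

```text
t: 9.15
tcp_pos: [0.4347, -0.2241, 0.2167]
orientation: [0.771, 0.637, 0.0, 0.0]
contact_force: [-0.3, 0.5, -0.1]
gripper_width: 0.697
finger_force: 0.0
```

Run:
```python
from plan import *
s=get_state(); print(pose(s))
im,d,ci=grab('top'); W=cloud(d,ci)
cv2.imwrite('pics/t2.png',cv2.resize(im[90:300,300:560],None,fx=3,fy=3))
P=W.reshape(-1,3)
for c in ((.4320,-.0463),(.4336,-.2235),(.6313,-.3132)):
    m=(np.hypot(P[:,0]-c[0],P[:,1]-c[1])<.035)&(P[:,2]>.14)&(P[:,2]<.19)
    q=P[m]
    if len(q)>5: print(c,len(q),cv2.minAreaRect(np.ascontiguousarray(q[:,:2]*1000).astype(np.float32)),np.median(q[:,2]))
plan([(.4336,-.2235,.215,79.1,.7,40),(.4336,-.2235,.1485,79.1,.7,35),('w',5,.2)])
```

```text
(array([ 0.4347422 , -0.22409012,  0.21672415]), np.float64(79.09299986298052))
(0.432, -0.0463) 194 ((431.90753173828125, -46.13964080810547), (30.164485931396484, 45.87020492553711), 10.951563835144043) 0.14977110682529388
(0.4336, -0.2235) 124 ((433.97491455078125, -218.8491973876953), (37.33824920654297, 30.676929473876953), 74.590087890625) 0.14917144180026545
(0.6313, -0.3132) 362 ((630.6998291015625, -311.5145568847656), (61.721065521240234, 59.817298889160156), 39.992950439453125) 0.17628672216647026
[[0.001,-0.004,0.005],[0.0,0.0,0.111],[0.0,0.0,0.111],[0,0,0],[0,0,0],[0,0,0],[0,0,0],[0,0,0]]
  [0.0,0.0,0.0,0,0,0,0,0] [0.7,0.7,0.7,0.2,0.2,0.2,0.2,0.2]
end [ 0.4335 -0.2235  0.1485] 79.09
```

View pics/t2.png

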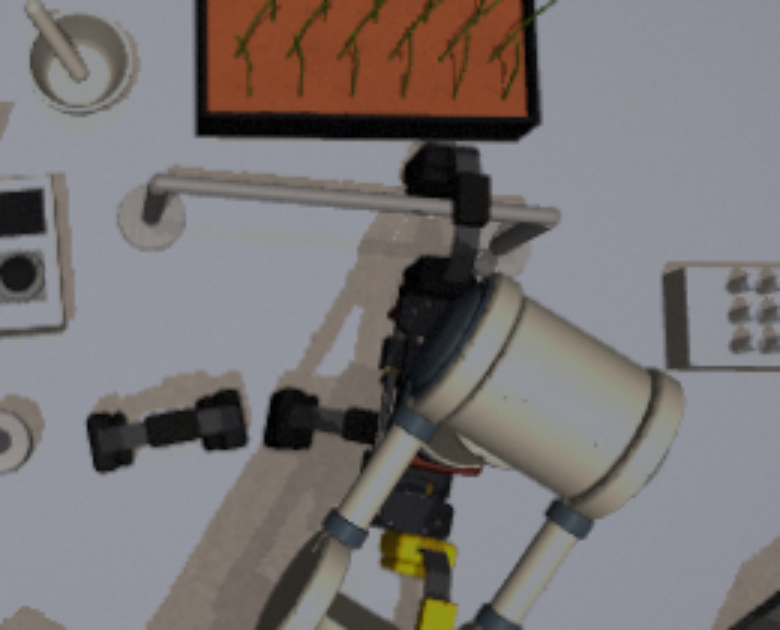

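Muff3 hangs on the bar at (470,195) in the crop. Muff2's cushion is under the gripper, so I'll grasp it.

>>> {"api": "move_arm", "payload": {"delta_pos": [[0.001,-0.004,0.005],[0,0,0.111],[0,0,0.111],[0,0,0.002],[0,0,0],[0,0,0],[0,0,0],[0,0,0]], "spin": [0,0,0,0,0,0,0,0], "claw": [0.7,0.7,0.7,0.2,0.2,0.2,0.2,0.2]}}

```text
t: 10.2
tcp_pos: [0.4336, -0.2236, 0.1494]
orientation: [0.771, 0.637, 0.0, 0.001]
contact_force: [-1.7, 0.9, 5.7]
gripper_width: 0.339
finger_force: 20.0
```

Run:
```python
from plan import *
s=get_state(); print(pose(s),s['gripper_width'],s['finger_force'],s['contact_force'])
p,ph=pose(s)
plan([(p[0],p[1],.35,None,.2,55),(.54,-.22,.353,-4.1,.2),(.6385,-.2135,.35,-4.1,.2,50),'call',(.6385,-.2135,.181,-4.1,.2,45)])
```

```text
(array([ 0.43362172, -0.22355264,  0.14940414]), np.float64(79.09543580599129)) 0.33910041296333565 19.986355304718018 [-1.65512329  0.88881385  5.65646519]
[[0.0,0.0,-0.167],[0.0,0.0,-0.167],[0.0,0.0,-0.167],[0.0,0.0,-0.168],[0.009,0.038,-0.001],[0.015,0.037,-0.001],[0.02,0.034,-0.001],[0.026,0.03,-0.001]]
  [0.0,0.0,0.0,0.0,0.0257,0.0257,0.0257,0.0257] [0.2,0.2,0.2,0.2,0.2,0.2,0.2,0.2]
[[0.03,0.025,-0.001],[0.034,0.02,-0.001],[0.037,0.015,-0.001],[0.038,0.009,-0.001],[0.039,0.002,-0.002],[0.163,-0.023,0.005],[0.163,-0.022,0.005],[0,0,0]]
  [0.0257,0.0256,0.0257,0.0256,0.0257,0.0,0.0,0] [0.2,0.2,0.2,0.2,0.2,0.2,0.2,0.2]
[[0.0,0.0,0.141],[0.0,0.0,0.141],[0.0,0.0,0.141],[0.0,0.0,0.141],[0,0,0],[0,0,0],[0,0,0],[0,0,0]]
  [0.0,0.0,0.0,0.0,0,0,0,0] [0.2,0.2,0.2,0.2,0.2,0.2,0.2,0.2]
end [ 0.6385 -0.2136  0.1809] -4.1
```

>>> {"api": "move_arm", "payload": {"delta_pos": [[0,0,-0.167],[0,0,-0.167],[0,0,-0.167],[0,0,-0.168],[0.009,0.038,-0.001],[0.015,0.037,-0.001],[0.02,0.034,-0.001],[0.026,0.03,-0.001]], "spin": [0,0,0,0,0.0257,0.0257,0.0257,0.0257], "claw": [0.2,0.2,0.2,0.2,0.2,0.2,0.2,0.2]}}

```text
t: 11.2
tcp_pos: [0.481, -0.2216, 0.3489]
orientation: [0.934, 0.357, -0.0, -0.001]
contact_force: [0.2, -0.5, -2.7]
gripper_width: 0.345
finger_force: 20.0
```

>>> {"api": "move_arm", "payload": {"delta_pos": [[0.03,0.025,-0.001],[0.034,0.02,-0.001],[0.037,0.015,-0.001],[0.038,0.009,-0.001],[0.039,0.002,-0.002],[0.163,-0.023,0.005],[0.163,-0.022,0.005],[0,0,0]], "spin": [0.0257,0.0256,0.0257,0.0256,0.0257,0,0,0], "claw": [0.2,0.2,0.2,0.2,0.2,0.2,0.2,0.2]}}

```text
t: 12.2
tcp_pos: [0.6412, -0.2127, 0.3409]
orientation: [0.999, -0.035, -0.005, -0.002]
contact_force: [-0.5, 0.1, -2.5]
gripper_width: 0.337
finger_force: 20.0
```

>>> {"api": "move_arm", "payload": {"delta_pos": [[0,0,0],[0,0,0.14],[0,0,0.14],[0,0,0.14],[0,0,0.1],[0,0,0.03],[0,0,0],[0,0,0]], "spin": [0,0,0,0,0,0,0,0], "claw": [0.2,0.2,0.2,0.2,0.2,0.2,0.2,0.2]}}

```text
t: 13.2
tcp_pos: [0.6385, -0.2135, 0.1864]
orientation: [0.999, -0.036, 0.002, 0.001]
contact_force: [-0.2, 0.6, -3.3]
gripper_width: 0.34
finger_force: 20.0
```

>>> {"api": "move_arm", "payload": {"delta_pos": [[0,0,0.012],[0,0,0.01],[0,0,0],[0,0,0],[0,0,0],[0,0,0],[0,0,-0.1],[0,0,-0.15]], "spin": [0,0,0,0,0,0,0,0], "claw": [0.2,0.2,0.2,0.55,0.55,0.55,0.55,0.55]}}

```text
t: 14.2
tcp_pos: [0.6374, -0.2129, 0.2499]
orientation: [0.999, -0.036, -0.002, -0.001]
contact_force: [0.7, 0.2, 1.2]
gripper_width: 0.551
finger_force: 0.0
```

Run:
```python
from plan import *
s=get_state(); print(pose(s),s['gripper_width'],s['contact_force'])
p,ph=pose(s)
plan([(p[0],p[1],.27,None,.6),(.45,-.06,.23,101,.7,50),(.4325,-.0463,.215,101,.7,40),'call',(.4325,-.0463,.149,101,.7,35),('w',5,.2)])
```

```text
(array([ 0.63736927, -0.2129421 ,  0.24987867]), np.float64(-4.099666580723391)) 0.5509634740020989 [0.71141297 0.19765331 1.16014693]
[[0.0,0.0,-0.067],[-0.06,-0.042,0.012],[-0.052,-0.052,0.012],[-0.043,-0.059,0.012],[-0.032,-0.066,0.012],[-0.021,-0.07,0.012],[-0.009,-0.073,0.012],[0.003,-0.073,0.012]]
  [0.0,-0.0265,-0.0265,-0.0265,-0.0266,-0.0265,-0.0266,-0.0265] [0.6,0.7,0.7,0.7,0.7,0.7,0.7,0.7]
[[0.015,-0.072,0.012],[0.027,-0.068,0.012],[0.038,-0.063,0.013],[0.047,-0.056,0.012],[0.056,-0.048,0.05],[0,0,0],[0,0,0],[0,0,0]]
  [-0.0266,-0.0265,-0.0266,-0.0265,0.0,0,0,0] [0.7,0.7,0.7,0.7,0.7,0.7,0.7,0.7]
[[0.0,0.0,0.11],[0.0,0.0,0.11],[0,0,0],[0,0,0],[0,0,0],[0,0,0],[0,0,0],[0,0,0]]
  [0.0,0.0,0,0,0,0,0,0] [0.7,0.7,0.2,0.2,0.2,0.2,0.2,0.2]
end [ 0.4326 -0.0464  0.1491] 100.98
```

>>> {"api": "move_arm", "payload": {"delta_pos": [[0,0,-0.067],[-0.06,-0.042,0.012],[-0.052,-0.052,0.012],[-0.043,-0.059,0.012],[-0.032,-0.066,0.012],[-0.021,-0.07,0.012],[-0.009,-0.073,0.012],[0.003,-0.073,0.012]], "spin": [0,-0.0265,-0.0265,-0.0265,-0.0266,-0.0265,-0.0266,-0.0265], "claw": [0.6,0.7,0.7,0.7,0.7,0.7,0.7,0.7]}}

```text
t: 15.2
tcp_pos: [0.5183, -0.1153, 0.2463]
orientation: [0.852, 0.523, -0.0, -0.0]
contact_force: [-0.6, -0.3, 0.4]
gripper_width: 0.703
finger_force: 0.0
```

>>> {"api": "move_arm", "payload": {"delta_pos": [[0.015,-0.072,0.012],[0.027,-0.068,0.012],[0.038,-0.063,0.013],[0.047,-0.056,0.012],[0.056,-0.048,0.05],[0,0,0],[0,0,0],[0,0,0]], "spin": [-0.0266,-0.0265,-0.0266,-0.0265,0,0,0,0], "claw": [0.7,0.7,0.7,0.7,0.7,0.7,0.7,0.7]}}

```text
t: 16.2
tcp_pos: [0.4338, -0.0471, 0.2175]
orientation: [0.636, 0.771, 0.0, 0.0]
contact_force: [0.6, 0.1, -0.3]
gripper_width: 0.701
finger_force: 0.0
```

Run:
```python
from plan import *
s=get_state(); print(pose(s))
im,d,ci=grab('top'); W=cloud(d,ci)
cv2.imwrite('pics/t3.png',cv2.resize(im[90:300,180:500],None,fx=2.4,fy=2.4))
plan([(.4325,-.0463,.215,101,.7,40),(.4325,-.0463,.149,101,.7,35),('w',5,.2)])
```

```text
(array([ 0.43378694, -0.04708239,  0.21748083]), np.float64(100.95688021310998))
[[0.003,-0.004,0.008],[0.0,0.0,0.11],[0.0,0.0,0.11],[0,0,0],[0,0,0],[0,0,0],[0,0,0],[0,0,0]]
  [-0.0001,0.0,0.0,0,0,0,0,0] [0.7,0.7,0.7,0.2,0.2,0.2,0.2,0.2]
end [ 0.4324 -0.0464  0.149 ] 100.99
```

View pics/t3.png

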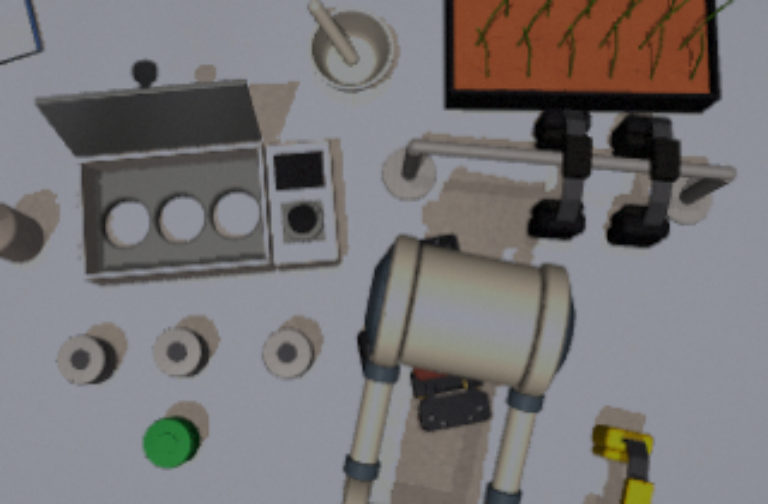

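Two muffs now hang at (575,155) and (662,158). The jars are unmoved at (85,358), (180,350) and (288,353), so I'll grasp muff1.

>>> {"api": "move_arm", "payload": {"delta_pos": [[0.003,-0.004,0.008],[0,0,0.11],[0,0,0.11],[0,0,0.002],[0,0,0],[0,0,0],[0,0,0],[0,0,0]], "spin": [0,0,0,0,0,0,0,0], "claw": [0.7,0.7,0.7,0.2,0.2,0.2,0.2,0.2]}}

```text
t: 17.25
tcp_pos: [0.4323, -0.0462, 0.1496]
orientation: [0.636, 0.772, 0.0, 0.001]
contact_force: [-2.4, -0.3, 6.2]
gripper_width: 0.339
finger_force: 20.0
```

Run:
```python
from plan import *
s=get_state(); print(pose(s),s['gripper_width'],s['finger_force'],s['contact_force'])
p,ph=pose(s)
plan([(p[0],p[1],.35,None,.2,55),(.54,-.09,.352,176,.2),(.6458,-.1118,.352,176,.2,50),'call',(.6458,-.1118,.187,176,.2,45)])
```

```text
(array([ 0.43227965, -0.04620454,  0.14962575]), np.float64(100.97808119200897)) 0.33930615984761897 19.975045323371887 [-2.41935035 -0.27740685  6.21449307]
[[0.0,0.0,-0.167],[0.0,0.0,-0.167],[0.0,0.0,-0.167],[0.0,0.0,-0.167],[-0.026,0.041,-0.001],[-0.033,0.036,-0.001],[-0.038,0.03,-0.001],[-0.042,0.023,-0.001]]
  [0.0,0.0,0.0,0.0,-0.026,-0.0261,-0.026,-0.0261] [0.2,0.2,0.2,0.2,0.2,0.2,0.2,0.2]
[[-0.046,0.016,-0.001],[-0.048,0.008,-0.001],[-0.048,0.001,0.0],[-0.048,-0.008,-0.001],[-0.119,-0.016,0.0],[-0.119,-0.016,0.0],[-0.119,-0.016,0.0],[0,0,0]]
  [-0.026,-0.0261,-0.026,-0.0261,0.0,0.0,0.0,0] [0.2,0.2,0.2,0.2,0.2,0.2,0.2,0.2]
[[0.0,0.0,0.138],[0.0,0.0,0.137],[0.0,0.0,0.138],[0.0,0.0,0.137],[0,0,0],[0,0,0],[0,0,0],[0,0,0]]
  [0.0,0.0,0.0,0.0,0,0,0,0] [0.2,0.2,0.2,0.2,0.2,0.2,0.2,0.2]
end [ 0.6458 -0.1119  0.1871] 176.0
```

>>> {"api": "move_arm", "payload": {"delta_pos": [[0,0,-0.167],[0,0,-0.167],[0,0,-0.167],[0,0,-0.167],[-0.026,0.041,-0.001],[-0.033,0.036,-0.001],[-0.038,0.03,-0.001],[-0.042,0.023,-0.001]], "spin": [0,0,0,0,-0.026,-0.0261,-0.026,-0.0261], "claw": [0.2,0.2,0.2,0.2,0.2,0.2,0.2,0.2]}}

```text
t: 18.25
tcp_pos: [0.4863, -0.0678, 0.3489]
orientation: [0.352, 0.936, -0.0, -0.001]
contact_force: [-0.6, -0.1, -1.7]
gripper_width: 0.339
finger_force: 20.0
```

>>> {"api": "move_arm", "payload": {"delta_pos": [[-0.046,0.016,-0.001],[-0.048,0.008,-0.001],[-0.048,0.001,0],[-0.048,-0.008,-0.001],[-0.119,-0.016,0],[-0.119,-0.016,0],[-0.119,-0.016,0],[0,0,0]], "spin": [-0.026,-0.0261,-0.026,-0.0261,0,0,0,0], "claw": [0.2,0.2,0.2,0.2,0.2,0.2,0.2,0.2]}}

```text
t: 19.25
tcp_pos: [0.6475, -0.1121, 0.3455]
orientation: [0.035, 0.999, 0.001, -0.003]
contact_force: [0.5, 0.3, -3.9]
gripper_width: 0.337
finger_force: 20.0
```

>>> {"api": "move_arm", "payload": {"delta_pos": [[0,0,0],[0,0,0.138],[0,0,0.137],[0,0,0.138],[0,0,0.137],[0,0,0],[0,0,0],[0,0,0]], "spin": [0,0,0,0,0,0,0,0], "claw": [0.2,0.2,0.2,0.2,0.2,0.2,0.2,0.2]}}

```text
t: 20.25
tcp_pos: [0.6461, -0.1118, 0.1888]
orientation: [0.035, 0.999, -0.0, 0.002]
contact_force: [0.6, 0.2, -3.2]
gripper_width: 0.34
finger_force: 20.0
```

>>> {"api": "move_arm", "payload": {"delta_pos": [[0,0,0.018],[0,0,0.012],[0,0,0],[0,0,0],[0,0,0],[0,0,0],[0,0,-0.12],[0,0,-0.17]], "spin": [0,0,0,0,0,0,0,0], "claw": [0.2,0.2,0.2,0.55,0.55,0.55,0.55,0.55]}}

```text
t: 21.25
tcp_pos: [0.6447, -0.1115, 0.2615]
orientation: [0.035, 0.999, 0.001, -0.003]
contact_force: [1.3, 0.7, -0.2]
gripper_width: 0.55
finger_force: 0.0
```

Run:
```python
from plan import *
s=get_state(); print(pose(s),s['gripper_width'],s['contact_force'])
ci=eyes.camera_info('wrist'); c=-np.array(ci['R']).T@ci['t']; print('wrist cam',c,ci['R'][2],ci['vertical_fov'])
p,ph=pose(s)
plan([(p[0],p[1],.34,None,1),(.50,.257,.36,95.2,1,56)])
```

```text
(array([ 0.64469668, -0.11148834,  0.26154837]), np.float64(176.00929113689244)) 0.5502036123966876 [ 1.26936182  0.71213846 -0.17199726]
wrist cam [ 0.56454242 -0.10595586  0.40618006] [ 0.28677376 -0.01933803 -0.95780314] 59.14379457558526
[[0.0,0.0,-0.131],[0.0,0.0,-0.131],[0.063,0.132,-0.007],[0.083,0.121,-0.007],[0.101,0.107,-0.007],[0.116,0.09,-0.008],[0.129,0.07,-0.007],[0.138,0.049,-0.008]]
  [0.0,0.0,0.0249,0.0249,0.025,0.0249,0.025,0.0249] [1,1,1,1,1,1,1,1]
[[0.144,0.027,-0.007],[0.146,0.005,-0.008],[0.146,-0.018,-0.007],[0,0,0],[0,0,0],[0,0,0],[0,0,0],[0,0,0]]
  [0.025,0.0249,0.025,0,0,0,0,0] [1,1,1,1,1,1,1,1]
end [0.5    0.2571 0.3599] 95.19
```

>>> {"api": "move_arm", "payload": {"delta_pos": [[0,0,-0.131],[0,0,-0.131],[0.063,0.132,-0.007],[0.083,0.121,-0.007],[0.101,0.107,-0.007],[0.116,0.09,-0.008],[0.129,0.07,-0.007],[0.138,0.049,-0.008]], "spin": [0,0,0.0249,0.0249,0.025,0.0249,0.025,0.0249], "claw": [1,1,1,1,1,1,1,1]}}

```text
t: 22.25
tcp_pos: [0.548, 0.1353, 0.3548]
orientation: [0.486, 0.874, -0.0, -0.0]
contact_force: [0.3, -0.1, 0.3]
gripper_width: 0.998
finger_force: 0.0
```

>>> {"api": "move_arm", "payload": {"delta_pos": [[0.144,0.027,-0.007],[0.146,0.005,-0.008],[0.146,-0.018,-0.007],[0,0,0],[0,0,0],[0,0,0],[0,0,0],[0,0,0]], "spin": [0.025,0.0249,0.025,0,0,0,0,0], "claw": [1,1,1,1,1,1,1,1]}}

```text
t: 23.25
tcp_pos: [0.5011, 0.2563, 0.3619]
orientation: [0.675, 0.738, -0.0, 0.0]
contact_force: [-0.3, 0.2, 0.4]
gripper_width: 1.001
finger_force: 0.0
```

Run:
```python
from plan import *
s=get_state(); print(pose(s))
im,d,ci=grab('wrist'); W=cloud(d,ci); np.savez('w1.npz',im=im,W=W); cv2.imwrite('pics/w1.png',im)
im,d,ci=grab('top'); np.savez('t4.npz',im=im,W=cloud(d,ci))
```

```text
(array([0.5010629 , 0.25629309, 0.36193484]), np.float64(95.14388855429769))
```

View pics/w1.png

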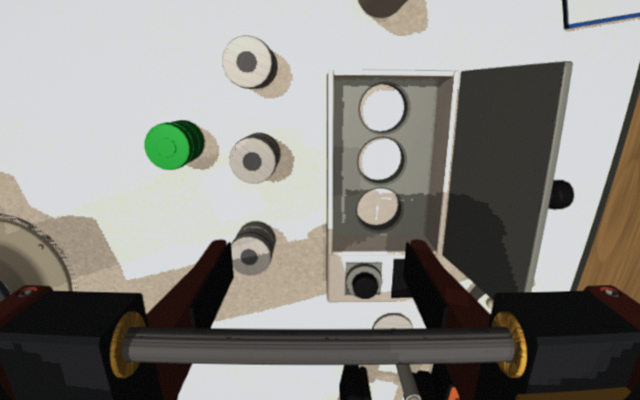

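The wrist view shows the wells at (382,107), (381,158) and (378,206), the jar tops at (247,62), (252,160) and (250,257), and the lid on the right. I'll fit these precisely.

```bash
cat > fit.py <<'E'
from plan import *
def jars(W,C,guess):
    P=W.reshape(-1,3); out=[]
    for g in guess:
        m=(np.hypot(P[:,0]-g[0],P[:,1]-g[1])<.07)&(P[:,2]>.061)&(P[:,2]<.075); q=P[m]
        # raise to top plane and refine
        if len(q)<30: out.append(None); continue
        c,r=cv2.minEnclosingCircle(np.ascontiguousarray(q[:,:2]).astype(np.float32)); out.append((np.round(c,4),round(r,4),round(float(np.median(q[:,2])),4),len(q)))
    return out
def wells(W,C,guess,zp=.032):
    P=W.reshape(-1,3); out=[]
    k=(zp-C[2])/(P[:,2]-C[2]); Q=C+(P-C)*k[:,None]
    for g in guess:
        m=(np.hypot(Q[:,0]-g[0],Q[:,1]-g[1])<.0345)&(P[:,2]<zp-.006); q=Q[m]
        c,r=cv2.minEnclosingCircle(np.ascontiguousarray(q[:,:2]).astype(np.float32)); out.append((np.round(c,4),round(r,4),len(q),np.round(q[:,:2].mean(0),4)))
    return out
G=[(.5935,.187),(.587,.257),(.5805,.327)]; J=[(.4067,.3656),(.4186,.2482),(.4197,.1151)]
E
python3 - <<'E'
from fit import *
ci=eyes.camera_info('wrist'); Cw=-np.array(ci['R']).T@ci['t']
ci=eyes.camera_info('top'); Ct=-np.array(ci['R']).T@ci['t']
A=np.load('w1.npz')['W'];B=np.load('t4.npz')['W']; B0=np.load('top0.npz')['W']
for W,C in ((A,Cw),(B0,Ct)):
    print(*wells(W,C,G),sep='\n'); print(*jars(W,C,J),sep='\n')
P=A.reshape(-1,3); l=P[(P[:,0]>.62)&(P[:,0]<.73)&(P[:,1]>.17)&(P[:,1]<.35)&(P[:,2]>.1)&(P[:,2]<.24)]
M=np.c_[l[:,1],l[:,2]-.085,np.ones(len(l))]; m=np.ones(len(l),bool)
for _ in range(8):
    s=np.linalg.lstsq(M[m],l[m,0],rcond=None)[0]; m=abs(l[:,0]-M@s)<.004
print(s,np.pi/2+np.arctan(s[1]),m.sum(),len(l),s[0]*.257+s[2])
r=P[(P[:,2]>.082)&(P[:,2]<.088)&(P[:,0]>.48)&(P[:,0]<.68)&(P[:,1]>.13)&(P[:,1]<.4)]
print(cv2.minAreaRect(np.ascontiguousarray(r[:,:2]*1000).astype(np.float32)))
c=P[(P[:,2]>.078)&(P[:,2]<.11)&(P[:,0]>.54)&(P[:,0]<.62)&(P[:,1]>.06)&(P[:,1]<.125)];print(len(c),np.percentile(c[:,2],[5,50,95]))
t=c[c[:,2]>np.percentile(c[:,2],50)-.003];print('plunger',cv2.minEnclosingCircle(np.ascontiguousarray(t[:,:2]).astype(np.float32)))
E
```

```text
(array([0.5923, 0.1882]), 0.0311, 1392, array([0.5924, 0.1885]))
(array([0.5859, 0.2577]), 0.0313, 1587, array([0.5859, 0.2579]))
(array([0.5795, 0.3268]), 0.0311, 1771, array([0.5796, 0.3271]))
(array([0.4056, 0.366 ]), 0.03, 0.0673, 2073)
(array([0.4172, 0.2481]), 0.0304, 0.0673, 1727)
(array([0.4183, 0.1153]), 0.0299, 0.0673, 1292)
(array([0.5931, 0.1878]), 0.0317, 324, array([0.5923, 0.1872]))
(array([0.5864, 0.2579]), 0.0317, 320, array([0.5857, 0.2571]))
(array([0.5793, 0.3286]), 0.0322, 322, array([0.5794, 0.3273]))
(array([0.4069, 0.3659]), 0.0304, 0.0661, 325)
(array([0.419 , 0.2484]), 0.0301, 0.0664, 333)
(array([0.4191, 0.1144]), 0.0294, 0.0661, 327)
[-0.09419724  0.17163499  0.6862865 ] 1.7407751175321848 16597 17668 0.6620778066842595
((587.495849609375, 256.8972473144531), (151.9139862060547, 231.80227661132812), 4.962560653686523)
963 [0.08113283 0.0921841  0.09970382]
plunger ((0.576190173625946, 0.0996541753411293), 0.017065979540348053)
```

Run:
```python
from plan import *
plan([(.60,.257,.33,95.35,0,40),(.645,.257,.30,95.35,0,40),(.645,.257,.225,95.35,0,40),'call',(.682,.2605,.225,95.35,0,5)])
```

```text
[[-0.009,0.11,0.035],[-0.01,0.109,0.036],[-0.01,0.11,0.035],[-0.007,0.075,0.05],[-0.007,0.074,0.05],[0.0,0.0,0.125],[0.0,0.0,0.125],[0,0,0]]
  [-0.0002,-0.0002,-0.0001,0.0,0.0,0.0,0.0,0] [0,0,0,0,0,0,0,0]
[[0.0,0.016,0.0],[0.0,0.015,0.0],[0.0,0.016,0.0],[0.0,0.015,0.0],[0.0,0.016,0.0],[0.0,0.015,0.0],[0.0,0.016,0.0],[0.0,0.015,0.0]]
  [0.0,0.0,0.0,0.0,0.0,0.0,0.0,0.0] [0,0,0,0,0,0,0,0]
end [0.682  0.2604 0.2251] 95.34
```

>>> {"api": "move_arm", "payload": {"delta_pos": [[-0.009,0.11,0.035],[-0.01,0.109,0.036],[-0.01,0.11,0.035],[-0.007,0.075,0.05],[-0.007,0.074,0.05],[0,0,0.125],[0,0,0.125],[0,0,0]], "spin": [0,0,0,0,0,0,0,0], "claw": [0,0,0,0,0,0,0,0]}}

```text
t: 24.35
tcp_pos: [0.6435, 0.2565, 0.2203]
orientation: [0.674, 0.738, -0.004, -0.002]
contact_force: [-0.4, -0.4, 0.1]
gripper_width: 0.127
finger_force: 0.0
```

>>> {"api": "move_arm", "payload": {"delta_pos": [[0,0,0],[0,0,0],[0,0.016,0],[0,0.016,0],[0,0.016,0],[0,0.016,0],[0,0.016,0],[0,0.016,0]], "spin": [0,0,0,0,0,0,0,0], "claw": [0,0,0,0,0,0,0,0]}}

```text
t: 25.35
tcp_pos: [0.6738, 0.2597, 0.225]
orientation: [0.674, 0.738, -0.0, -0.0]
contact_force: [-0.1, -0.1, 0.4]
gripper_width: 0.004
finger_force: 0.0
```

>>> {"api": "move_arm", "payload": {"delta_pos": [[0,0.012,0],[0,0.012,0],[0,0.012,0],[0,0.012,0],[0,0.012,0],[0,0,0],[0,0,0],[0,0,0]], "spin": [0,0,0,0,0,0,0,0], "claw": [0,0,0,0,0,0,0,0]}}

```text
t: 26.35
tcp_pos: [0.6915, 0.2613, 0.2254]
orientation: [0.674, 0.738, 0.0, 0.0]
contact_force: [0.1, -0.3, -0.5]
gripper_width: 0.004
finger_force: 0.0
```

```bash
cat > lid.py <<'E'
from plan import *
def lidangle(n='side'):
    im,d,ci=grab(n); P=cloud(d,ci).reshape(-1,3)
    l=P[(P[:,0]>.62)&(P[:,0]<.76)&(P[:,1]>.30)&(P[:,1]<.365)&(P[:,2]>.1)&(P[:,2]<.24)]
    M=np.c_[l[:,1],l[:,2]-.085,np.ones(len(l))]; m=np.ones(len(l),bool)
    for _ in range(8):
        s=np.linalg.lstsq(M[m],l[m,0],rcond=None)[0]; m=abs(l[:,0]-M@s)<.004
    print(s,'angle',np.pi/2+np.arctan(s[1]),m.sum(),len(l)); return im
E
python3 - <<'E'
from lid import *
im=lidangle(); cv2.imwrite('pics/s2.png',cv2.resize(im[130:280,170:350],None,fx=4,fy=4)); print(get_state()['contact_force'])
E
```

```text
[-0.12476372  0.30221341  0.69905117] angle 1.8642825327865098 728 790
[-1.18983266 -0.08765113 -0.17800565]
```

View pics/s2.png

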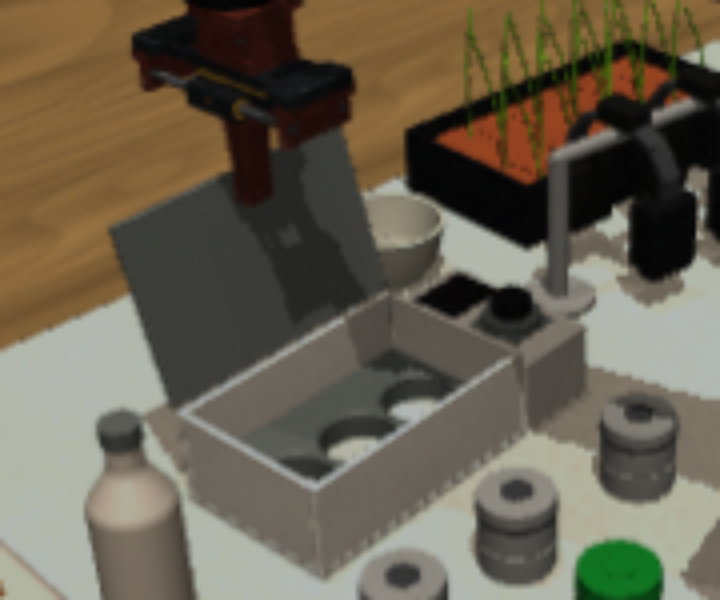

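The fingers swing the lid back with almost no force, and it now stands at about 1.86 rad. I'll push a little further and then take the first jar.

>>> {"api": "move_arm", "payload": {"delta_pos": [[0,0.012,0],[0,0.012,0],[0,0.01,0],[0,0,0],[0,0,0],[0,-0.08,0],[0,-0.12,-0.05],[0,0,-0.1]], "spin": [0,0,0,0,0,0,0,0], "claw": [0,0,0,0,0,0,0.3,0.7]}}

```text
t: 27.4
tcp_pos: [0.6391, 0.2565, 0.2671]
orientation: [0.674, 0.739, -0.003, -0.002]
contact_force: [0.1, 0.4, 0.3]
gripper_width: 0.192
finger_force: 0.0
```

Run:
```python
from lid import *
from fit import *
s=get_state(); print(pose(s),s['contact_force'])
lidangle()
im,d,ci=grab('top'); W=cloud(d,ci); print(jars(W,None,J))
# jar3 first, closing along mill x
plan([(.55,.25,.27,95.35,1),(.4187,.1152,.18,95.35,1,56),(.4187,.1152,.15,95.35,1,40)])
```

```text
(array([0.63906569, 0.25650303, 0.26712342]), np.float64(95.23428226089753)) [0.0846024  0.36797581 0.32121899]
[-0.12179659  0.333944    0.69806793] angle 1.8930963832182288 732 798
[(array([0.4046, 0.3751]), 0.0275, 0.0663, 109), None, (array([0.4193, 0.1148]), 0.0297, 0.0664, 329)]
[[0.002,-0.154,0.008],[0.003,-0.154,0.007],[-0.102,-0.119,0.075],[-0.102,-0.12,0.075],[-0.101,-0.119,0.075],[-0.102,-0.12,0.075],[0.0,0.0,0.1],[0,0,0]]
  [-0.0002,-0.0002,0.0,0.0,0.0,0.0,0.0,0] [1,1,1,1,1,1,1,1]
end [0.4186 0.1152 0.1501] 95.34
```

>>> {"api": "move_arm", "payload": {"delta_pos": [[0.002,-0.154,0.008],[0.003,-0.154,0.007],[-0.102,-0.119,0.075],[-0.102,-0.12,0.075],[-0.101,-0.119,0.075],[-0.102,-0.12,0.075],[0,0,0.1],[0,0,0]], "spin": [0,0,0,0,0,0,0,0], "claw": [1,1,1,1,1,1,1,1]}}

```text
t: 28.5
tcp_pos: [0.417, 0.1148, 0.1433]
orientation: [0.675, 0.738, -0.001, -0.001]
contact_force: [-0.7, -0.0, -0.6]
gripper_width: 1.004
finger_force: 0.0
```

Run:
```python
from fit import *
s=get_state(); print(pose(s),s['gripper_width'])
for n in ('wrist','top'):
    im,d,ci=grab(n); W=cloud(d,ci); print(n,*jars(W,None,J),sep='\n')
plan([(.4187,.1150,.11,95.35,1,40),(.4187,.1150,.058,95.35,1,30),('w',5,.5)])
```

```text
(array([0.41697973, 0.11481167, 0.14331192]), np.float64(95.1410473270489)) 1.0038836741330726
wrist
None
(array([0.4175, 0.2464]), 0.0298, 0.0671, 4620)
(array([0.4176, 0.115 ]), 0.03, 0.0672, 5786)
top
(array([0.4067, 0.3654]), 0.0306, 0.0663, 322)
None
None
[[-0.002,0.001,0.121],[0.0,0.0,0.087],[0.0,0.0,0.086],[0,0,0],[0,0,0],[0,0,0],[0,0,0],[0,0,0]]
  [-0.0004,0.0,0.0,0,0,0,0,0] [1,1,1,0.5,0.5,0.5,0.5,0.5]
end [0.4188 0.1149 0.0581] 95.33
```

>>> {"api": "move_arm", "payload": {"delta_pos": [[-0.001,-0.001,0.121],[0,0,0.087],[0,0,0.082],[0,0,0],[0,0,0],[0,0,0],[0,0,0],[0,0,0]], "spin": [-0.0004,0,0,0,0,0,0,0], "claw": [1,1,1,0.5,0.5,0.5,0.5,0.5], "force": 30}}

```text
t: 29.6
tcp_pos: [0.4184, 0.1153, 0.0603]
orientation: [0.673, 0.739, 0.001, 0.001]
contact_force: [-0.5, 0.7, 6.9]
gripper_width: 0.677
finger_force: 30.0
```

Run:
```python
from fit import *
s=get_state(); print(pose(s),s['gripper_width'],s['finger_force'],s['contact_force'])
p,ph=pose(s)
plan([(p[0],p[1],.20,None,.5,50),(.5925,.1882,.20,95.35,.5,45),'call',(.5925,.1882,.105,95.35,.5,30)])
```

```text
(array([0.41843596, 0.11526781, 0.06033844]), np.float64(95.33614550769164)) 0.6767772116548676 30.00594198703766 [-0.54611442  0.66609679  6.9376745 ]
[[0.0,0.0,-0.155],[0.0,0.0,-0.155],[0.0,0.0,-0.156],[0.038,0.12,0.0],[0.038,0.12,0.0],[0.037,0.12,0.0],[0.038,0.12,0.0],[0.037,0.12,0.0]]
  [0.0,0.0,0.0,0.0,0.0,0.0,0.0,0.0] [0.5,0.5,0.5,0.5,0.5,0.5,0.5,0.5]
[[0.0,0.0,0.079],[0.0,0.0,0.079],[0.0,0.0,0.08],[0.0,0.0,0.079],[0,0,0],[0,0,0],[0,0,0],[0,0,0]]
  [0.0,0.0,0.0,0.0,0,0,0,0] [0.5,0.5,0.5,0.5,0.5,0.5,0.5,0.5]
end [0.5924 0.1882 0.105 ] 95.34
```

>>> {"api": "move_arm", "payload": {"delta_pos": [[0,0,-0.155],[0,0,-0.155],[0,0,-0.156],[0.038,0.12,0],[0.038,0.12,0],[0.037,0.12,0],[0.038,0.12,0],[0.037,0.12,0]], "spin": [0,0,0,0,0,0,0,0], "claw": [0.5,0.5,0.5,0.5,0.5,0.5,0.5,0.5]}}

```text
t: 30.6
tcp_pos: [0.5923, 0.1883, 0.1972]
orientation: [0.673, 0.739, -0.001, -0.001]
contact_force: [-0.9, -1.3, -4.1]
gripper_width: 0.68
finger_force: 30.0
```

>>> {"api": "move_arm", "payload": {"delta_pos": [[0,0,0],[0,0,0.079],[0,0,0.079],[0,0,0.08],[0,0,0.079],[0,0,0],[0,0,0],[0,0,0]], "spin": [0,0,0,0,0,0,0,0], "claw": [0.5,0.5,0.5,0.5,0.5,0.5,0.5,0.5]}}

```text
t: 31.6
tcp_pos: [0.5921, 0.188, 0.1052]
orientation: [0.673, 0.739, 0.001, 0.001]
contact_force: [0.1, 0.1, -3.8]
gripper_width: 0.677
finger_force: 30.0
```

Run:
```python
from fit import *
s=get_state(); print(pose(s),s['gripper_width'],s['finger_force'],s['contact_force'])
im,d,ci=grab('wrist');W=cloud(d,ci);C=-np.array(ci['R']).T@ci['t']
print(*wells(W,C,G[1:]),sep='\n')
P=W.reshape(-1,3); m=(np.hypot(P[:,0]-.5925,P[:,1]-.188)<.04)&(P[:,2]>.105)&(P[:,2]<.118)
q=P[m];print('jar top',len(q),cv2.minEnclosingCircle(np.ascontiguousarray(q[:,:2]).astype(np.float32)),np.median(q[:,2]))
plan([(.5925,.1882,.105,95.35,.5,30),(.5925,.1882,.085,95.35,.5,4)])
```

```text
(array([0.59212117, 0.18804527, 0.10522753]), np.float64(95.33400698388773)) 0.6767216642218471 29.99726414680481 [ 0.09746176  0.0841212  -3.80753292]
(array([0.5873, 0.2572]), 0.0308, 8159, array([0.5874, 0.258 ]))
(array([0.5819, 0.3189]), 0.0299, 3782, array([0.5825, 0.3097]))
jar top 12960 ((0.5916094183921814, 0.19817796349525452), 0.038353487849235535) 0.11196405608903491
[[0.001,0.001,0.0],[0.0,0.0,0.011],[0.0,0.0,0.011],[0.0,0.0,0.011],[0.0,0.0,0.011],[0.0,0.0,0.011],[0.0,0.0,0.012],[0,0,0]]
  [0.0,0.0,0.0,0.0,0.0,0.0,0.0,0] [0.5,0.5,0.5,0.5,0.5,0.5,0.5,0.5]
end [0.5924 0.1883 0.0849] 95.33
```

>>> {"api": "move_arm", "payload": {"delta_pos": [[0,0.003,0],[0,0,0.02],[0,0,0.02],[0,0,0.01],[0,0,0.01],[0,0,0.006],[0,0,0],[0,0,0]], "spin": [0,0,0,0,0,0,0,0], "claw": [0.5,0.5,0.5,0.5,0.5,0.5,0.5,0.5]}}

```text
t: 32.65
tcp_pos: [0.5929, 0.188, 0.0835]
orientation: [0.673, 0.739, 0.0, 0.0]
contact_force: [4.9, -0.3, -3.9]
gripper_width: 0.679
finger_force: 30.0
```

>>> {"api": "move_arm", "payload": {"delta_pos": [[0,0.002,0],[0,0,0.015],[0,0,0.015],[0,0,0.012],[0,0,0],[0,0,0],[0,0,0],[0,0,0]], "spin": [0,0,0,0,0,0,0,0], "claw": [0.5,0.5,0.5,0.5,0.5,0.8,0.8,0.8]}}

```text
t: 33.65
tcp_pos: [0.5929, 0.1882, 0.0713]
orientation: [0.673, 0.739, 0.0, -0.0]
contact_force: [-0.2, 0.2, 0.8]
gripper_width: 0.799
finger_force: 0.0
```

Run:
```python
from plan import *
s=get_state(); print(pose(s),s['gripper_width'],s['contact_force'])
p,ph=pose(s)
plan([(p[0],p[1],.19,None,.8,45),(.50,.24,.25,None,1),(.4178,.2475,.18,95.35,1),(.4178,.2475,.145,95.35,1,40)])
```

```text
(array([0.59286715, 0.18824877, 0.07128928]), np.float64(95.34516606772897)) 0.7993235512843495 [-0.21241703  0.19215226  0.79792929]
[[0.0,0.0,-0.132],[0.0,0.0,-0.132],[0.0,0.0,-0.132],[0.067,-0.097,-0.067],[0.067,-0.098,-0.066],[0.067,-0.097,-0.067],[0.025,-0.135,0.117],[0.025,-0.136,0.117]]
  [0.0,0.0,0.0,0.0,0.0,0.0,0.0,0.0] [0.8,0.8,0.8,1,1,1,1,1]
[[0.0,0.0,0.116],[0,0,0],[0,0,0],[0,0,0],[0,0,0],[0,0,0],[0,0,0],[0,0,0]]
  [0.0,0,0,0,0,0,0,0] [1,1,1,1,1,1,1,1]
end [0.4177 0.2475 0.1451] 95.35
```

>>> {"api": "move_arm", "payload": {"delta_pos": [[0,0,-0.132],[0,0,-0.132],[0,0,-0.132],[0.067,-0.097,-0.067],[0.067,-0.098,-0.066],[0.067,-0.097,-0.067],[0.025,-0.135,0.117],[0.025,-0.136,0.117]], "spin": [0,0,0,0,0,0,0,0], "claw": [0.8,0.8,0.8,1,1,1,1,1]}}

```text
t: 34.65
tcp_pos: [0.4169, 0.2478, 0.1798]
orientation: [0.673, 0.739, 0.001, 0.0]
contact_force: [-0.1, 0.6, 0.4]
gripper_width: 1.003
finger_force: 0.0
```

>>> {"api": "move_arm", "payload": {"delta_pos": [[0,0,0.06],[0,0,0],[0,0,0],[0,0,0],[0,0,0],[0,0,0],[0,0,0],[0,0,0]], "spin": [0,0,0,0,0,0,0,0], "claw": [1,1,1,1,1,1,1,1]}}

```text
t: 35.65
tcp_pos: [0.4179, 0.2473, 0.1615]
orientation: [0.673, 0.739, -0.0, -0.0]
contact_force: [0.6, -0.8, -0.2]
gripper_width: 0.998
finger_force: 0.0
```

Run:
```python
from fit import *
s=get_state(); print(pose(s),s['gripper_width'])
for n in ('wrist','top'):
    im,d,ci=grab(n); W=cloud(d,ci); print(n,*jars(W,None,J[:2]),sep='\n')
P=W.reshape(-1,3); q=P[(np.hypot(P[:,0]-.593,P[:,1]-.188)<.026)];print('placed jar z',len(q),np.percentile(q[:,2],[5,50,95]))
q=P[(np.hypot(P[:,0]-.593,P[:,1]-.188)<.034)&(P[:,2]>.06)];print(cv2.minEnclosingCircle(np.ascontiguousarray(q[:,:2]).astype(np.float32)))
```

```text
(array([0.41785519, 0.24733033, 0.16153184]), np.float64(95.3358970460575)) 0.9975987668201228
wrist
(array([0.4058, 0.3665]), 0.0303, 0.0672, 6361)
(array([0.4171, 0.2483]), 0.0299, 0.0672, 5063)
top
None
(array([0.4188, 0.2474]), 0.0293, 0.0663, 189)
placed jar z 245 [0.06874942 0.0726467  0.0762495 ]
((0.5918294191360474, 0.1874302625656128), 0.0307933259755373)
```

Run:
```python
from plan import *
plan([(.4178,.2481,.11,95.35,1,40),(.4178,.2481,.059,95.35,1,30),('w',4,.5)])
plan([(.4178,.2481,.19,None,.5,50),(.5864,.2578,.19,95.35,.5,45),'call',(.5864,.2578,.10,95.35,.5,40),(.5864,.2578,.084,95.35,.5,6)],start=(np.array([.4178,.2481,.060]),95.35))
```

```text
[[0.001,0.0,0.086],[0.002,0.0,0.086],[0.0,0.0,0.085],[0.0,0.0,0.085],[0,0,0],[0,0,0],[0,0,0],[0,0,0]]
  [0.0,0.0,0.0,0.0,0,0,0,0] [1,1,1,1,0.5,0.5,0.5,0.5]
end [0.4177 0.2482 0.0589] 95.34
[[0.0,0.0,-0.144],[0.0,0.0,-0.145],[0.0,0.0,-0.144],[-0.005,0.141,0.0],[-0.005,0.141,0.0],[-0.005,0.14,0.0],[-0.005,0.141,0.0],[0,0,0]]
  [0.0,0.0,0.0,0.0,0.0,0.0,0.0,0] [0.5,0.5,0.5,0.5,0.5,0.5,0.5,0.5]
[[0.0,0.0,0.1],[0.0,0.0,0.1],[0.0,0.0,0.1],[0.0,0.0,0.018],[0.0,0.0,0.017],[0.0,0.0,0.018],[0,0,0],[0,0,0]]
  [0.0,0.0,0.0,0.0,0.0,0.0,0,0] [0.5,0.5,0.5,0.5,0.5,0.5,0.5,0.5]
end [0.5865 0.2579 0.084 ] 95.35
```

>>> {"api": "move_arm", "payload": {"delta_pos": [[0.001,0,0.086],[0.002,0,0.086],[0,0,0.085],[0,0,0.085],[0,0,0],[0,0,0],[0,0,0],[0,0,0]], "spin": [0,0,0,0,0,0,0,0], "claw": [1,1,1,0.5,0.5,0.5,0.5,0.5]}}

```text
t: 36.75
tcp_pos: [0.4183, 0.2485, 0.0602]
orientation: [0.673, 0.739, 0.001, 0.0]
contact_force: [-1.6, -0.2, 2.6]
gripper_width: 0.677
finger_force: 30.0
```

>>> {"api": "move_arm", "payload": {"delta_pos": [[0,0,-0.144],[0,0,-0.145],[0,0,-0.144],[-0.005,0.141,0],[-0.005,0.141,0],[-0.005,0.14,0],[-0.005,0.141,0],[0,0,0]], "spin": [0,0,0,0,0,0,0,0], "claw": [0.5,0.5,0.5,0.5,0.5,0.5,0.5,0.5]}}

```text
t: 37.75
tcp_pos: [0.5881, 0.2573, 0.1855]
orientation: [0.674, 0.739, -0.002, -0.001]
contact_force: [-0.7, -0.3, -4.1]
gripper_width: 0.678
finger_force: 30.0
```

Run:
```python
from plan import *
s=get_state(); print(pose(s),s['gripper_width'],s['finger_force'],s['contact_force'])
plan([(.5866,.2578,.10,95.35,.5,40),(.5866,.2578,.084,95.35,.5,6)])
```

```text
(array([0.58814578, 0.25725766, 0.18545348]), np.float64(95.24019771735558)) 0.6775822625819421 29.992881417274475 [-0.69250956 -0.25388026 -4.09732966]
[[0.001,-0.002,0.095],[0.001,-0.001,0.095],[0.0,-0.002,0.095],[0.0,0.0,0.018],[0.0,0.0,0.018],[0.0,0.0,0.017],[0,0,0],[0,0,0]]
  [-0.0001,-0.0001,-0.0001,0.0,0.0,0.0,0,0] [0.5,0.5,0.5,0.5,0.5,0.5,0.5,0.5]
end [0.5866 0.2577 0.0841] 95.35
```

>>> {"api": "move_arm", "payload": {"delta_pos": [[0,0,0],[0,0,0.095],[0,0,0.095],[0,0,0.095],[0,0,0],[0,0,0],[0,0,0],[0,0,0]], "spin": [0,0,0,0,0,0,0,0], "claw": [0.5,0.5,0.5,0.5,0.5,0.5,0.5,0.5]}}

```text
t: 38.75
tcp_pos: [0.587, 0.2582, 0.1049]
orientation: [0.673, 0.739, 0.001, 0.001]
contact_force: [-0.4, 1.5, -3.9]
gripper_width: 0.676
finger_force: 30.0
```

>>> {"api": "move_arm", "payload": {"delta_pos": [[-0.001,-0.001,0],[0,0,0.02],[0,0,0.02],[0,0,0.015],[0,0,0.015],[0,0,0],[0,0,0],[0,0,0]], "spin": [0,0,0,0,0,0,0,0], "claw": [0.5,0.5,0.5,0.5,0.5,0.5,0.5,0.5]}}

```text
t: 39.75
tcp_pos: [0.5865, 0.2575, 0.0822]
orientation: [0.673, 0.739, 0.0, 0.0]
contact_force: [3.7, -0.9, -6.1]
gripper_width: 0.677
finger_force: 30.0
```

>>> {"api": "move_arm", "payload": {"delta_pos": [[0,0.002,0],[0,0,0.015],[0,0,0.015],[0,0,0.01],[0,0,0],[0,0,0],[0,0,0],[0,0,0]], "spin": [0,0,0,0,0,0,0,0], "claw": [0.5,0.5,0.5,0.5,0.5,0.8,0.8,0.8]}}

```text
t: 40.75
tcp_pos: [0.587, 0.2579, 0.0711]
orientation: [0.673, 0.739, 0.0, 0.0]
contact_force: [-0.2, 0.7, -0.2]
gripper_width: 0.8
finger_force: 0.0
```

Run:
```python
from plan import *
s=get_state(); print(pose(s),s['gripper_width'],s['contact_force'])
p,ph=pose(s)
plan([(p[0],p[1],.19,None,.8,45),(.50,.32,.23,None,1),(.4065,.3663,.18,95.35,1),'call',(.4065,.3663,.16,95.35,1,40)])
```

```text
(array([0.58702812, 0.25788603, 0.0710684 ]), np.float64(95.34114591927386)) 0.7998529978516027 [-0.22724856  0.70086828 -0.2421447 ]
[[0.0,0.0,-0.132],[0.0,0.0,-0.132],[0.0,0.0,-0.132],[0.117,-0.135,-0.067],[0.116,-0.135,-0.067],[0.091,-0.148,0.083],[0.092,-0.148,0.084],[0,0,0]]
  [0.0,0.0,0.0,0.0,0.0,0.0,0.0,0] [0.8,0.8,0.8,1,1,1,1,1]
[[0.0,0.0,0.067],[0,0,0],[0,0,0],[0,0,0],[0,0,0],[0,0,0],[0,0,0],[0,0,0]]
  [0.0,0,0,0,0,0,0,0] [1,1,1,1,1,1,1,1]
end [0.4063 0.3663 0.1599] 95.34
```

>>> {"api": "move_arm", "payload": {"delta_pos": [[0,0,-0.132],[0,0,-0.132],[0,0,-0.132],[0.117,-0.135,-0.067],[0.116,-0.135,-0.067],[0.091,-0.148,0.083],[0.092,-0.148,0.084],[0,0,0.067]], "spin": [0,0,0,0,0,0,0,0], "claw": [0.8,0.8,0.8,1,1,1,1,1]}}

```text
t: 41.75
tcp_pos: [0.4035, 0.3677, 0.1589]
orientation: [0.672, 0.741, 0.0, -0.0]
contact_force: [-0.1, 0.3, 1.0]
gripper_width: 0.998
finger_force: 0.0
```

Run:
```python
from fit import *
im,d,ci=grab('top'); W=cloud(d,ci); print(*jars(W,None,J[:1]),sep='\n')
P=W.reshape(-1,3)
for c in ((.593,.188),(.5867,.2578)):
    q=P[(np.hypot(P[:,0]-c[0],P[:,1]-c[1])<.026)];print('placed jar z',len(q),np.percentile(q[:,2],[5,50,95]))
im,d,ci=grab('wrist'); W=cloud(d,ci); print(*jars(W,None,J[:1]),sep='\n'); s=get_state(); print(pose(s))
plan([(.4065,.3663,.11,95.35,1,40),(.4065,.3663,.059,95.35,1,30),('w',4,.5)])
```

```text
(array([0.4077, 0.3653]), 0.0309, 0.0663, 319)
placed jar z 248 [0.0687359  0.07256311 0.07601621]
placed jar z 233 [0.06788484 0.07219277 0.07579453]
(array([0.4056, 0.3663]), 0.03, 0.0672, 5276)
(array([0.40527568, 0.36557942, 0.15670586]), np.float64(95.40152514911502))
[[0.001,0.002,0.078],[0.001,0.002,0.078],[0.0,0.0,0.085],[0.0,0.0,0.085],[0,0,0],[0,0,0],[0,0,0],[0,0,0]]
  [0.0001,0.0,0.0,0.0,0,0,0,0] [1,1,1,1,0.5,0.5,0.5,0.5]
end [0.4064 0.3663 0.0589] 95.37
```

>>> {"api": "move_arm", "payload": {"delta_pos": [[0,0,0.08],[0,0,0.08],[0,0,0.085],[0,0,0.088],[0,0,0],[0,0,0],[0,0,0],[0,0,0]], "spin": [0,0,0,0,0,0,0,0], "claw": [1,1,1,0.5,0.5,0.5,0.5,0.5]}}

```text
t: 42.85
tcp_pos: [0.4072, 0.3664, 0.0609]
orientation: [0.674, 0.739, 0.001, 0.001]
contact_force: [1.5, -1.9, 2.0]
gripper_width: 0.679
finger_force: 30.0
```

Run:
```python
from plan import *
s=get_state(); print(pose(s),s['gripper_width'],s['finger_force'],s['contact_force'])
p,ph=pose(s)
plan([(p[0],p[1],.19,None,.5,50),(.5805,.3274,.19,95.35,.5,45),'call'])
```

```text
(array([0.40720386, 0.36642997, 0.06093942]), np.float64(95.31852706053698)) 0.6791628757475183 29.990632832050323 [ 1.52832157 -1.91913648  2.03563589]
[[0.0,0.0,-0.143],[0.0,0.0,-0.144],[0.0,0.0,-0.143],[-0.046,0.141,0.0],[-0.046,0.141,0.0],[-0.046,0.141,0.0],[-0.045,0.14,0.0],[0,0,0]]
  [0.0,0.0,0.0,0.0,0.0,0.0,-0.0001,0] [0.5,0.5,0.5,0.5,0.5,0.5,0.5,0.5]
end [0.5805 0.3274 0.1899] 95.35
```

>>> {"api": "move_arm", "payload": {"delta_pos": [[0,0,-0.143],[0,0,-0.144],[0,0,-0.143],[-0.046,0.141,0],[-0.046,0.141,0],[-0.046,0.141,0],[-0.045,0.14,0],[0,0,0]], "spin": [0,0,0,0,0,0,0,0], "claw": [0.5,0.5,0.5,0.5,0.5,0.5,0.5,0.5]}}

```text
t: 43.85
tcp_pos: [0.5813, 0.3256, 0.1854]
orientation: [0.675, 0.738, -0.002, -0.0]
contact_force: [-1.0, 0.0, -4.5]
gripper_width: 0.678
finger_force: 30.0
```

>>> {"api": "move_arm", "payload": {"delta_pos": [[0,0,0],[0,0,0.095],[0,0,0.095],[0,0,0.095],[0,0,0],[0,0,0],[0,0,0],[0,0,0]], "spin": [0,0,0,0,0,0,0,0], "claw": [0.5,0.5,0.5,0.5,0.5,0.5,0.5,0.5]}}

```text
t: 44.85
tcp_pos: [0.5799, 0.3275, 0.1043]
orientation: [0.673, 0.739, 0.001, 0.0]
contact_force: [-0.8, 0.4, -4.2]
gripper_width: 0.679
finger_force: 30.0
```

Next to well 2 (target .5805, .3274). I'll shift +0.6 mm in x and insert.

>>> {"api": "move_arm", "payload": {"delta_pos": [[0,0.002,0],[0,0,0.02],[0,0,0.02],[0,0,0.015],[0,0,0.015],[0,0,0],[0,0,0],[0,0,0]], "spin": [0,0,0,0,0,0,0,0], "claw": [0.5,0.5,0.5,0.5,0.5,0.5,0.5,0.5]}}

```text
t: 45.85
tcp_pos: [0.5801, 0.327, 0.0815]
orientation: [0.673, 0.739, -0.0, 0.0]
contact_force: [3.1, -1.7, -6.4]
gripper_width: 0.679
finger_force: 30.0
```

>>> {"api": "move_arm", "payload": {"delta_pos": [[0,0.002,0],[0,0,0.015],[0,0,0.015],[0,0,0.008],[0,0,0],[0,0,0],[0,0,0],[0,0,0]], "spin": [0,0,0,0,0,0,0,0], "claw": [0.5,0.5,0.5,0.5,0.5,0.8,0.8,0.8]}}

```text
t: 46.85
tcp_pos: [0.5808, 0.3276, 0.0711]
orientation: [0.673, 0.739, 0.001, 0.0]
contact_force: [-0.4, 0.0, 0.6]
gripper_width: 0.799
finger_force: 0.0
```

Run:
```python
from plan import *
s=get_state(); print(pose(s),s['gripper_width'],s['contact_force'])
p,ph=pose(s)
plan([(p[0],p[1],.19,None,.8,45),(.56,.2,.36,95.35,1),'call'])
```

```text
(array([0.58081879, 0.32760009, 0.07113554]), np.float64(95.34377721059222)) 0.7988241204361471 [-0.36431207  0.01976046  0.59102812]
[[0.0,0.0,-0.132],[0.0,0.0,-0.132],[0.0,0.0,-0.132],[-0.104,-0.027,-0.142],[-0.104,-0.027,-0.142],[-0.105,-0.027,-0.141],[-0.104,-0.028,-0.142],[0,0,0]]
  [0.0,0.0,0.0,0.0,0.0,0.0,0.0,0] [0.8,0.8,0.8,1,1,1,1,1]
end [0.5599 0.2    0.36  ] 95.34
```

>>> {"api": "move_arm", "payload": {"delta_pos": [[0,0,-0.132],[0,0,-0.132],[0,0,-0.132],[-0.104,-0.027,-0.142],[-0.104,-0.027,-0.142],[-0.105,-0.027,-0.141],[-0.104,-0.028,-0.142],[0,0,0]], "spin": [0,0,0,0,0,0,0,0], "claw": [0.8,0.8,0.8,1,1,1,1,1]}}

```text
t: 47.85
tcp_pos: [0.56, 0.198, 0.3653]
orientation: [0.674, 0.738, 0.004, 0.003]
contact_force: [0.5, 0.9, 0.4]
gripper_width: 0.997
finger_force: 0.0
```

Run:
```python
from lid import *
lidangle()
s=get_state(); print(pose(s),s['gripper_width'])
for n in ('top','wrist','side'):
    im,d,ci=grab(n); P=cloud(d,ci).reshape(-1,3)
    for c in ((.593,.188),(.5867,.2578),(.5805,.3274)):
        q=P[(np.hypot(P[:,0]-c[0],P[:,1]-c[1])<.024)&(P[:,2]<.1)];print(n,'jar z',len(q),np.percentile(q[:,2],[5,50,95]) if len(q) else '')
    if n=='wrist': cv2.imwrite('pics/w5.png',im)
plan([(.6847,.2167,.31,95.35,1,50),(.6847,.2167,.227,95.35,1,30)])
plan([(.66,.2144,.225,95.35,1,10),(.5413,.2032,.212,95.35,1,10)],start=(np.array([.6847,.2167,.227]),95.35))
```

```text
[-0.12550686  0.33859178  0.69889547] angle 1.8972719963171267 714 797
(array([0.55998028, 0.1991188 , 0.36206696]), np.float64(95.25499097000709)) 0.9974586395184087
top jar z 189 [0.06871689 0.07237769 0.07592916]
top jar z 0 
top jar z 97 [0.0688772  0.07244463 0.07708868]
wrist jar z 1134 [0.07192263 0.07338522 0.07490526]
wrist jar z 1288 [0.07166667 0.07323391 0.07485532]
wrist jar z 1447 [0.07180382 0.07333964 0.07489159]
side jar z 91 [0.06988643 0.07217175 0.07508166]
side jar z 105 [0.06955395 0.07190387 0.07453888]
side jar z 121 [0.06908857 0.07188625 0.07435647]
[[0.005,0.14,0.052],[0.005,0.14,0.053],[0.005,0.14,0.052],[0.0,0.0,0.092],[0.0,0.0,0.092],[0.0,0.0,0.093],[0,0,0],[0,0,0]]
  [0.0,0.0,0.0001,0.0,0.0,0.0,0,0] [1,1,1,1,1,1,1,1]
end [0.6846 0.2166 0.2269] 95.34
[[0.0,-0.028,0.002],[0.0,-0.027,0.002],[0.0,-0.028,0.003],[0.0,-0.033,0.004],[0.0,-0.033,0.004],[0.0,-0.033,0.004],[0.0,-0.033,0.003],[0.0,-0.033,0.003]]
  [0.0,0.0,0.0,0.0,0.0,0.0,0.0,0.0] [1,1,1,1,1,1,1,1]
[[0.0,-0.033,0.004],[0.0,-0.033,0.003],[0.0,-0.033,0.004],[0.0,-0.033,0.003],[0.0,-0.033,0.004],[0.0,-0.034,0.003],[0.0,-0.033,0.004],[0,0,0]]
  [0.0,0.0,0.0,0.0,0.0,0.0,0.0,0] [1,1,1,1,1,1,1,1]
end [0.5413 0.2033 0.212 ] 95.35
```

View pics/w5.png

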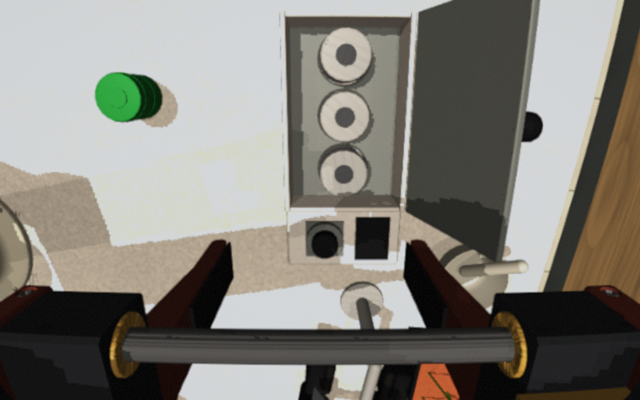

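All three jars stand seated, with their tops at about 72 mm. Next I'll hook the lid from behind, clear of the knob.

>>> {"api": "move_arm", "payload": {"delta_pos": [[0.005,0.144,0.052],[0.005,0.144,0.053],[0.005,0.142,0.052],[0,0,0],[0,0,0.03],[0,0,0.03],[0,0,0.03],[0,0,0]], "spin": [0,0,0,0,0,0,0,0], "claw": [1,1,1,1,1,1,1,1]}}

```text
t: 49.05
tcp_pos: [0.687, 0.2161, 0.2851]
orientation: [0.673, 0.739, -0.0, -0.0]
contact_force: [1.7, -0.0, -0.7]
gripper_width: 1.001
finger_force: 0.0
```

>>> {"api": "move_arm", "payload": {"delta_pos": [[0,0,0.05],[0,0,0.05],[0,0,0.05],[0,0,0.04],[0,0,0],[0,0,0],[0,-0.02,0],[0,-0.02,0]], "spin": [0,0,0,0,0,0,0,0], "claw": [1,1,1,1,1,1,1,1]}}

```text
t: 50.05
tcp_pos: [0.6761, 0.2151, 0.2292]
orientation: [0.673, 0.739, 0.001, 0.001]
contact_force: [2.5, 0.8, 2.2]
gripper_width: 1.0
finger_force: 1.5
```

>>> {"api": "move_arm", "payload": {"delta_pos": [[0,-0.028,0.002],[0,-0.03,0.002],[0,-0.03,0.003],[0,-0.03,0.004],[0,-0.03,0.004],[0,-0.03,0.004],[0,-0.03,0.004],[0,-0.03,0.004]], "spin": [0,0,0,0,0,0,0,0], "claw": [1,1,1,1,1,1,1,1]}}

```text
t: 51.05
tcp_pos: [0.604, 0.2084, 0.22]
orientation: [0.673, 0.739, -0.0, -0.0]
contact_force: [1.5, 0.0, 0.6]
gripper_width: 0.999
finger_force: 1.0
```

>>> {"api": "move_arm", "payload": {"delta_pos": [[0,-0.03,0.004],[0,-0.03,0.004],[0,-0.03,0.004],[0,-0.03,0.004],[0,-0.03,0.005],[0,-0.03,0.005],[0,-0.03,0.005],[0,0,0]], "spin": [0,0,0,0,0,0,0,0], "claw": [1,1,1,1,1,1,1,1]}}

```text
t: 52.05
tcp_pos: [0.5412, 0.2026, 0.2108]
orientation: [0.673, 0.739, -0.0, -0.0]
contact_force: [-0.4, -0.3, -0.1]
gripper_width: 0.998
finger_force: 0.0
```

Run:
```python
from plan import *
s=get_state(); print(pose(s),s['contact_force'],s['finger_force'])
im,d,ci=grab('side'); cv2.imwrite('pics/s6.png',cv2.resize(im[130:280,170:350],None,fx=4,fy=4))
```

```text
(array([0.54116815, 0.20257116, 0.21081396]), np.float64(95.35242635000883)) [-0.44499363 -0.34813573 -0.0896862 ] 0.0
```

View pics/s6.png

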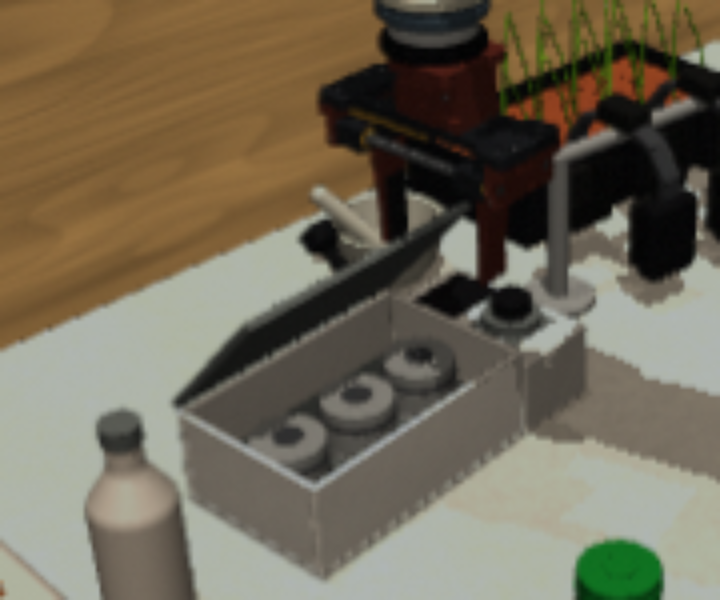

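The lid leans forward at about 55°, with the rear finger off it. Now I'll rise, close the fingers and push it down from above.

Run:
```python
from plan import *
plan([(.5412,.2026,.30,95.35,0,40),(.606,.2093,.30,95.35,0,30),'call',('w',1,0),(.606,.2093,.142,95.35,0,24),'call',(.606,.2093,.20,95.35,0,30),(.5463,.2037,.20,95.35,0,30),(.5463,.2037,.13,95.35,0,24)])
```

```text
[[0.0,0.0,-0.099],[0.0,0.0,-0.099],[0.0,-0.001,-0.099],[0.001,0.072,0.0],[0.001,0.073,0.0],[0.0,0.072,0.0],[0,0,0],[0,0,0]]
  [0.0,0.0,0.0,0.0,0.0,0.0,0,0] [0,0,0,0,0,0,0,0]
[[0,0,0],[0.0,0.0,0.075],[0.0,0.0,0.075],[0.0,0.0,0.075],[0.0,0.0,0.075],[0.0,0.0,0.075],[0.0,0.0,0.076],[0.0,0.0,0.075]]
  [0,0.0,0.0,0.0,0.0,0.0,0.0,0.0] [0,0,0,0,0,0,0,0]
[[0.0,0.0,-0.097],[0.0,0.0,-0.096],[0.0,-0.1,0.0],[0.0,-0.1,0.0],[0.0,0.0,0.078],[0.0,0.0,0.078],[0.0,0.0,0.077],[0,0,0]]
  [0.0,0.0,0.0,0.0,0.0,0.0,0.0,0] [0,0,0,0,0,0,0,0]
end [0.5462 0.2036 0.1301] 95.35
```

>>> {"api": "move_arm", "payload": {"delta_pos": [[0,0,-0.099],[0,0,-0.099],[0,0,-0.099],[0,0.072,0],[0,0.073,0],[0,0.072,0],[0,0,0],[0,0,0]], "spin": [0,0,0,0,0,0,0,0], "claw": [1,1,0,0,0,0,0,0]}}

```text
t: 53.1
tcp_pos: [0.6064, 0.2086, 0.2997]
orientation: [0.673, 0.739, -0.0, -0.0]
contact_force: [0.2, -0.2, 0.1]
gripper_width: 0.359
finger_force: 0.0
```

>>> {"api": "move_arm", "payload": {"delta_pos": [[0,0,0],[0,0,0],[0,0,0.075],[0,0,0.075],[0,0,0.075],[0,0,0.075],[0,0,0.06],[0,0,0.06]], "spin": [0,0,0,0,0,0,0,0], "claw": [0,0,0,0,0,0,0,0]}}

```text
t: 54.1
tcp_pos: [0.6069, 0.2087, 0.1739]
orientation: [0.673, 0.739, 0.001, 0.0]
contact_force: [0.5, -0.7, 1.7]
gripper_width: 0.006
finger_force: 0.8
```

>>> {"api": "move_arm", "payload": {"delta_pos": [[0,0,0.05],[0,0,0.05],[0,0,0],[0,0,-0.1],[0,0,-0.1],[0,-0.1,0],[0,-0.1,0],[0,0,0.04]], "spin": [0,0,0,0,0,0,0,0], "claw": [0,0,0,0,0,0,0,0]}}

```text
t: 55.1
tcp_pos: [0.5468, 0.2033, 0.1939]
orientation: [0.673, 0.739, 0.002, 0.001]
contact_force: [0.7, 1.1, -0.0]
gripper_width: 0.005
finger_force: 0.0
```

>>> {"api": "move_arm", "payload": {"delta_pos": [[0,0,0.04],[0,0,0.04],[0,0,0.04],[0,0,0.03],[0,0,0.03],[0,0,0.02],[0,0,0.02],[0,0,0]], "spin": [0,0,0,0,0,0,0,0], "claw": [0,0,0,0,0,0,0,0]}}

```text
t: 56.1
tcp_pos: [0.5469, 0.203, 0.1253]
orientation: [0.673, 0.739, -0.0, -0.0]
contact_force: [0.2, 0.3, 0.6]
gripper_width: 0.007
finger_force: 0.0
```

>>> {"api": "move_arm", "payload": {"delta_pos": [[0,0,0.012],[0,0,0.012],[0,0,0.01],[0,0,0.006],[0,0,0.006],[0,0,0.004],[0,0,0],[0,0,0]], "spin": [0,0,0,0,0,0,0,0], "claw": [0,0,0,0,0,0,0,0]}}

```text
t: 57.1
tcp_pos: [0.547, 0.203, 0.1128]
orientation: [0.673, 0.739, 0.0, 0.0]
contact_force: [-5.2, -1.1, 8.6]
gripper_width: 0.005
finger_force: 4.2
```

>>> {"api": "move_arm", "payload": {"delta_pos": [[0,0,0.004],[0,0,0.003],[0,0,0],[0,0,0],[0,0,-0.02],[0,0,-0.1],[0,0,-0.15],[0,0,-0.15]], "spin": [0,0,0,0,0,0,0,0], "claw": [0,0,0,0,0,0,0,0]}}

```text
t: 58.1
tcp_pos: [0.5469, 0.2029, 0.2354]
orientation: [0.673, 0.739, -0.0, -0.0]
contact_force: [-0.1, 0.7, 0.2]
gripper_width: 0.006
finger_force: 0.0
```

Run:
```python
from plan import *
s=get_state(); print(pose(s),s['contact_force'])
O=np.array([.5864,.2577]);ex=np.array([.9957,.0932]);ey=np.array([-.0932,.9957])
for n in ('side','wrist','top'):
    im,d,ci=grab(n); P=cloud(d,ci).reshape(-1,3); m=np.stack([(P[:,:2]-O)@ex,(P[:,:2]-O)@ey],1)
    k=(m[:,0]>-.068)&(m[:,0]<.06)&(abs(m[:,1])<.105)&(P[:,2]>.05)&(P[:,2]<.13)&((abs(m[:,1])>.028))
    A=np.c_[m[k],np.ones(k.sum())]; s=np.linalg.lstsq(A,P[k,2],rcond=None)[0]
    for _ in range(5):
        g=abs(P[k,2]-A@s)<.006; s=np.linalg.lstsq(A[g],P[k,2][g],rcond=None)[0]
    print(n,k.sum(),'lid top z at centre',s[2],'slope x (=-angle)',s[0])
    c=P[(np.hypot(P[:,0]-.5762,P[:,1]-.0997)<.03)&(P[:,2]>.078)&(P[:,2]<.12)]
    if len(c): 
        t=c[c[:,2]>np.percentile(c[:,2],60)-.002]; print(' plunger',len(t),cv2.minEnclosingCircle(np.ascontiguousarray(t[:,:2]).astype(np.float32)),np.percentile(c[:,2],[50,95]))
plan([(.5762,.0995,.20,95.35,0,45),(.5762,.0995,.14,95.35,0,30)])
```

```text
(array([0.54694225, 0.20293592, 0.23540965]), np.float64(95.33088756022177)) [-0.05958252  0.68956454  0.17230216]
side 1131 lid top z at centre 0.09333784549561752 slope x (=-angle) 0.0007410826470376655
 plunger 55 ((0.5773192644119263, 0.10329222679138184), 0.018033642321825027) [0.08779186 0.09964733]
wrist 27671 lid top z at centre 0.09458409314629006 slope x (=-angle) -0.0012420101586326708
 plunger 227 ((0.5770571827888489, 0.09841888397932053), 0.02468351274728775) [0.08293576 0.0879163 ]
top 1154 lid top z at centre 0.0935668960624688 slope x (=-angle) -9.246204420766875e-05
 plunger 105 ((0.5759813785552979, 0.09838525205850601), 0.01660974510014057) [0.08683927 0.09991057]
[[-0.118,0.02,0.042],[-0.118,0.02,0.042],[-0.117,0.021,0.043],[0.0,0.0,0.1],[0.0,0.0,0.1],[0,0,0],[0,0,0],[0,0,0]]
  [0.0,0.0,0.0,0.0,0.0,0,0,0] [0,0,0,0,0,0,0,0]
end [0.5763 0.0996 0.14  ] 95.33
```

The lid is flat at about 93.5 mm in all three views. Now the plunger.

>>> {"api": "move_arm", "payload": {"delta_pos": [[-0.118,0.02,0.042],[-0.118,0.02,0.042],[-0.117,0.021,0.043],[0,0,0.08],[0,0,0.08],[0,0,0.03],[0,0,0.02],[0,0,0]], "spin": [0,0,0,0,0,0,0,0], "claw": [0,0,0,0,0,0,0,0]}}

```text
t: 59.25
tcp_pos: [0.5751, 0.0994, 0.1336]
orientation: [0.673, 0.739, -0.0, -0.0]
contact_force: [-0.2, 0.0, 0.8]
gripper_width: 0.003
finger_force: 0.0
```

>>> {"api": "move_arm", "payload": {"delta_pos": [[0,0,0.01],[0,0,0.01],[0,0,0.01],[0,0,0.01],[0,0,0.005],[0,0,0.005],[0,0,0],[0,0,0]], "spin": [0,0,0,0,0,0,0,0], "claw": [0,0,0,0,0,0,0,0]}}

```text
t: 60.25
tcp_pos: [0.5752, 0.0993, 0.1188]
orientation: [0.673, 0.739, 0.0, 0.0]
contact_force: [0.4, 0.0, 0.9]
gripper_width: 0.008
finger_force: 0.0
```

>>> {"api": "move_arm", "payload": {"delta_pos": [[0,0,0.01],[0,0,0.01],[0,0,0.01],[0,0,0.008],[0,0,0.005],[0,0,0],[0,0,0],[0,0,0]], "spin": [0,0,0,0,0,0,0,0], "claw": [0,0,0,0,0,0,0,0]}}

```text
t: 61.25
tcp_pos: [0.5754, 0.0993, 0.1069]
orientation: [0.673, 0.739, 0.001, 0.0]
contact_force: [-2.3, -1.5, 6.9]
gripper_width: 0.008
finger_force: 3.5
```

>>> {"api": "move_arm", "payload": {"delta_pos": [[0,0,0.005],[0,0,0.005],[0,0,0.005],[0,0,0.004],[0,0,0],[0,0,0],[0,0,0],[0,0,0]], "spin": [0,0,0,0,0,0,0,0], "claw": [0,0,0,0,0,0,0,0]}}

```text
t: 62.25
tcp_pos: [0.5755, 0.0994, 0.1051]
orientation: [0.673, 0.739, 0.001, 0.001]
contact_force: [-9.1, -1.5, 22.7]
gripper_width: 0.007
finger_force: 11.3
```

The plunger is on its stop at 23 N, well above the 8 N spring. I'll let it up and retreat.

>>> {"api": "move_arm", "payload": {"delta_pos": [[0,0,-0.02],[0,0,-0.03],[0,0,-0.06],[0,0,-0.15],[0,0,-0.18],[0,-0.15,-0.15],[0,-0.15,0],[0,0,0]], "spin": [0,0,0,0,0,0,0,0], "claw": [0,0,0,0,0,0,0,0]}}

```text
t: 63.25
tcp_pos: [0.4847, 0.091, 0.2777]
orientation: [0.673, 0.739, 0.001, 0.001]
contact_force: [-0.1, -0.6, 0.3]
gripper_width: 0.006
finger_force: 0.0
```

Run:
```python
from plan import *
s=get_state(); print(pose(s),s['contact_force'])
im,d,ci=grab('top'); P=cloud(d,ci).reshape(-1,3)
c=P[(np.hypot(P[:,0]-.5762,P[:,1]-.0997)<.03)&(P[:,2]>.078)&(P[:,2]<.12)]; print('plunger z95',np.percentile(c[:,2],95))
a=cv2.resize(im[85:260,160:510],None,fx=2.2,fy=2.2); im2,_,_=grab('side'); b=im2[100:310,160:545]; b=cv2.resize(b,(a.shape[1],int(b.shape[0]*a.shape[1]/b.shape[1])))
cv2.imwrite('pics/fin.png',cv2.resize(np.vstack([a,b]),None,fx=.74,fy=.74))
```

```text
(array([0.48468131, 0.09097894, 0.27774997]), np.float64(95.34977284398138)) [-0.13842936 -0.63021625  0.32403512]Traceback (most recent call last):
  File "<stdin>", line 4, in <module>
    return _quantile_unchecked(
        a, q, axis, out, overwrite_input, method, keepdims, weights)
    return _ureduce(a,
                    func=_quantile_ureduce_func,
    ...<5 lines>...
                    overwrite_input=overwrite_input,
                    method=method)
    r = func(a, **kwargs)
    result = _quantile(arr,
                       quantiles=q,
    ...<2 lines>...
                       out=out,
                       weights=wgt)
    slices_having_nans = np.isnan(arr[-1, ...])
                                  ~~~^^^^^^^^^
IndexError: index -1 is out of bounds for axis 0 with size 0
```

The arm hides the plunger from above, so I'll use the side camera for its height.

Run:
```python
from plan import *
im,d,ci=grab('top'); im2,d2,ci2=grab('side')
for dd,cc in ((d,ci),(d2,ci2)):
    P=cloud(dd,cc).reshape(-1,3)
    c=P[(np.hypot(P[:,0]-.5762,P[:,1]-.0997)<.03)&(P[:,2]>.078)&(P[:,2]<.12)]; print(len(c),np.percentile(c[:,2],95) if len(c) else '')
a=cv2.resize(im[85:260,160:510],None,fx=2.2,fy=2.2); b=im2[100:310,160:545]; b=cv2.resize(b,(a.shape[1],int(b.shape[0]*a.shape[1]/b.shape[1])))
cv2.imwrite('pics/fin.png',cv2.resize(np.vstack([a,b]),None,fx=.72,fy=.72))
```

```text
0 
122 0.09907244663949519
```

View pics/fin.png

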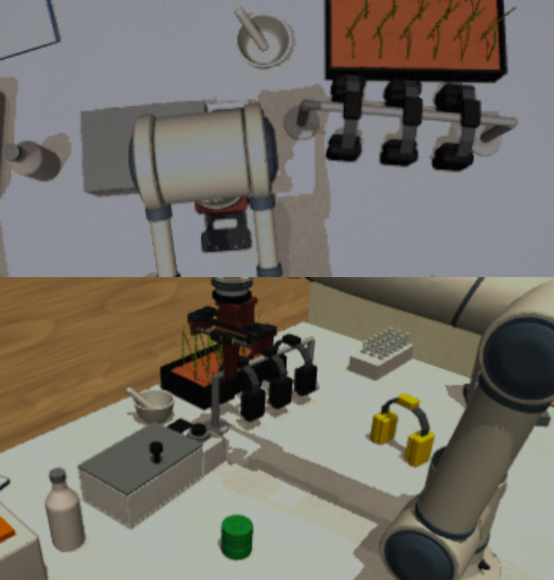

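The three muffs hang astride the bar, the lid is shut, and the plunger is back up at 99 mm. The mortar and wash bottle are where they stood, so I'll hand in.

```bash
python3 -c "from workcell import finish_job; print(finish_job())"
```

```text
the job is handed in; nothing more can be done
None
```

I've handed the job in: all three jars stand on the tub floor in their wells, the lid is fully shut, the start plunger was then pressed to its stop and came back up, all three ear defenders hang over the rail, and the mortar and wash bottle were left where they stood.

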